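Ready the stall's coffee corner

ROBOT

A 7-joint arm with a two-finger parallel gripper is mounted at the origin on the work surface. World frame = base frame: x ahead of the robot, y to its left, z up, the work surface at z = 0. Lengths are in m, angles in rad, forces in N, time in s.
With the tool pointing down it reaches from about 0.4 to 0.85 m from the base axis. Payload 10.4 kg.
Tool frame: the origin (TCP) lies midway between the tips of the shut fingers; the grasp point (between the pads) lies 19 mm behind it; z points along the fingers, y is the line along which they close (so a half turn about z gives the same grasp; the last joint's range is limited). The gripper opens to 85 mm and grips with 20 to 120 N. Pads are 22 mm wide; open, the fingers measure 114 mm over their backs; the gripper's body (76 mm by 85 mm) begins 54 mm behind the grasp point. The pads swing forward as they close: fully open they stand 13 mm farther back than shut.
Start: joints at [-1.347, 0.332, -0.065, 1.46, 0.022, 1.35, -0.088], TCP at [0.153, 0.606, 0.209] pointing down, gripper open.
Joint ranges: [-2.6, 2.6], [-0.5, 2.12], [-1.47, 1.34], [0.16, 2.42], [-1.27, 4.41], [0.06, 2.06], [-2.6, 2.6]. Speed limits (rad/s): [2.22, 2.22, 2.79, 2.79, 3.14, 3.14, 3.14].

INTERFACE

Orientations are given as a unit quaternion [x, y, z, w].
In Python, from workcell import monitor, eyes, manip gives the robot as it stands.
- The arm moves only by the tool send_rows, never from a script. Its arguments are lists of equal length, an entry for each row: "offset": the shift along the tool's x, y, z in mm, a list of three; "roll": the turn about the tool's z in rad. In form: {"offset": [[tx, ty, tz], ...], "roll": [roll, ...]}. A call has exactly 5 rows; each row is the pose to reach, as a shift and turn from the pose commanded when the call began, along the tool's axes at that moment; what a row does not reach only later rows make up. A row lasts 1/12 s, in which the tool goes at most 41.7 mm and 7.16 degrees, less where a joint would pass 70% of its speed; a pose out of reach is approached as far as the arm can. A call with a gripper value outside its range is refused whole. "jaw" is the opening, from 0 (shut) to 1 (fully open), set as the call begins (left out, the last holds). The fingers move at their own pace and stop on an object; "newtons" is the grip in N (left out, the last holds). Time passes only in rows, so rows that repeat a pose let the fingers close, or fill a call up. It gives the time, the measured TCP pose, the force and the opening at its end, in the units of the state.
- monitor.get_obs(): the state, without advancing time (a new reading comes with each control period).
- eyes.camera(name): name is "scene" or "top" or "wrist"; returns (picture, depth): 480x640x3 uint8, blue, green, red; 480x640 float32, m along the optical axis (not along the pixel's ray), 0 where there is no reading.
- eyes.camera_params(name): a dict with "fovy" (degrees; the focal length in pixels is half the picture's height over the tangent of half this angle, whatever the lens; pixels are square), "cx", "cy" (the principal point, pixels), "k1" (the pictures are not rectified: a ray, as slopes to the right and down, at radius r is drawn at 1 + k1 r^2 times it, then the intrinsics apply), "R" (3x3) and "t" (3): a world point X has camera coordinates R X + t. Camera axes: x right, y down, z forward; pixel columns grow to the right and rows downward; lengths in m; the calibration is good to about 2 mm. A picture is of the moment at which its call begins: read the wrist's pose just before it. camera_params takes no time and is no camera call; for the wrist camera it gives the pose at the moment of the call.
- manip.hand_in(): hands the job in, once; it reports no verdict.
The state is a dict: "clock": time; "joint_pos": joint angles; "joint_velocities": joint speeds; "tau": joint torques, N m; "position": TCP position; "ee_rot": TCP orientation; "ft_force": force on the tool from outside, world axes, zero at the start; "torque": the same for the moment, N m; "grip_width": opening from 0.0 (shut) to 1.0 (fully open).
Only numpy, scipy, OpenCV 4.12 (cv2) and the standard library are available. Lean on these libraries where they do the work, as an engineer would, in place of code of your own. Each camera call takes 0.05 s, during which the arm holds its last target. There are 200 camera calls.

TASK

Get the stall's coffee machine ready for opening: bring the portafilter under the group head, push it up into the mount with its handle off to your left as you face the machine, twist it until it stops with the handle straight out to the front, and leave it hanging locked; then press the grey rinse button right down. Stand every dosing tube that is in the cardboard tray upright in the wooden rack, one to a hole and fully down (before or after, as you like). Leave the jug, the tamper and the jar where they are.

Things in the scene. Friction and masses are not known exactly. Their poses are not given: they have to be found in the camera images.
- pf_center (a point): Portafilter (loose, 0.34 kg): solid steel basket, 62 mm diameter, 60 mm tall, with a straight black handle out of its side. Point on the basket's axis, 30 mm above its flat underside. z is up along the axis; the handle points along -x. Starts standing on the counter (z = 0), basket flat down. Its weight lies about 10 mm from the axis, towards the handle.
- pf_handle (a point): Centre of the portafilter's black handle: 120 mm from the basket's axis along -x, 30 mm above the underside (level with pf_center). The handle is a bar 24 mm wide (y) and 24 mm tall, from 65 to 165 mm from the axis. Same axes as pf_center.
- group_seat (a point): Where pf_center lies when the portafilter hangs locked in the coffee machine's group head (fixed), 135 mm above the counter. z up along the group's axis; -x is the machine's front, +x towards its body. Locked, the portafilter has this frame's axes (handle straight to the front, -x), the lugs resting on ledges; friction alone holds it, with no spring.
- group_mouth (a point): Centre of the underside of the group's brass collar, 14 mm above group_seat, same axes. Open from below: round opening of 34 mm radius; two slots, 24 mm wide (a lug is 18), admit the lugs when the portafilter's x axis is turned 50 degrees clockwise (from above) from this x: handle at the front left, towards +y. Walls there prevent turning farther clockwise.
- group_ceiling (a point): On the axis, the ceiling inside the collar, 36 mm above group_seat: the rim of a seated portafilter is 6 mm below it. With the lugs through the slots and the basket 1 to 5 mm above its seat, turn it 50 degrees anticlockwise (from above): the lugs pass over the ledges up to a stop. Ledges are 8 mm thick. Lowered and let go there, it stays.
- machine: Coffee machine (fixed): origin on the counter below the group's axis, same axes as group_seat. Group head 106 mm in diameter, from the collar up to 270 mm above the counter, on a neck 100 mm wide; the body, 250 mm wide and 340 mm tall, begins 55 mm behind the axis (+x). Drip tray: top 35 mm above the counter, 75 mm to the front and 130 mm to each side of the axis.
- rinse (a joint): Travel of the machine's round push button (m): 0 when up, 0.006 when fully down; it springs back; about 4 N pushes it fully down.
- rinse_top (a point): Centre of the top of the round grey push button, 30 mm diameter, that is pressed straight down. It stands on a low pod beside the drip tray, 150 mm to the +y side of group_seat and 30 mm to its front (-x). It goes down 6 mm.
- tray_in (a point): Shallow cardboard tray (fixed), 90 x 290 mm (x, y) with 16 mm high walls, 4 mm thick: centre of its inner floor, about 4 mm above the counter. The dosing tubes stand in it in one row along its y, about 58 mm apart.
- tube0_mid (a point): Dosing tube 0 (loose, may be absent): closed aluminium tube with a black cap, 28 mm diameter, 140 mm tall, about 90 g, standing upright in the tray. This point is its middle, 70 mm above its underside; z is up along it.
- tube1_mid (a point): Dosing tube 1 (loose, may be absent): closed aluminium tube with a black cap, 28 mm diameter, 140 mm tall, about 90 g, standing upright in the tray. This point is its middle, 70 mm above its underside; z is up along it.
- tube2_mid (a point): Dosing tube 2 (loose, may be absent): closed aluminium tube with a black cap, 28 mm diameter, 140 mm tall, about 90 g, standing upright in the tray. This point is its middle, 70 mm above its underside; z is up along it.
- tube3_mid (a point): Dosing tube 3 (loose, may be absent): closed aluminium tube with a black cap, 28 mm diameter, 140 mm tall, about 90 g, standing upright in the tray. This point is its middle, 70 mm above its underside; z is up along it.
- tube4_mid (a point): Dosing tube 4 (loose, may be absent): closed aluminium tube with a black cap, 28 mm diameter, 140 mm tall, about 90 g, standing upright in the tray. This point is its middle, 70 mm above its underside; z is up along it.
- rack_hole0 (a point): Hole 0 of the wooden tube rack (fixed block, 64 x 236 mm, 80 mm tall, five blind holes in a row along its y, 44 mm apart): centre of the hole's mouth, 80 mm above the counter. Hole 31 mm wide, 70 mm deep, so a tube that is fully down has its middle at the mouth and half of it stands out. z is up.
- rack_hole1 (a point): Hole 1 of the wooden tube rack (fixed block, 64 x 236 mm, 80 mm tall, five blind holes in a row along its y, 44 mm apart): centre of the hole's mouth, 80 mm above the counter. Hole 31 mm wide, 70 mm deep, so a tube that is fully down has its middle at the mouth and half of it stands out. z is up.
- rack_hole2 (a point): Hole 2 of the wooden tube rack (fixed block, 64 x 236 mm, 80 mm tall, five blind holes in a row along its y, 44 mm apart): centre of the hole's mouth, 80 mm above the counter. Hole 31 mm wide, 70 mm deep, so a tube that is fully down has its middle at the mouth and half of it stands out. z is up.
- rack_hole3 (a point): Hole 3 of the wooden tube rack (fixed block, 64 x 236 mm, 80 mm tall, five blind holes in a row along its y, 44 mm apart): centre of the hole's mouth, 80 mm above the counter. Hole 31 mm wide, 70 mm deep, so a tube that is fully down has its middle at the mouth and half of it stands out. z is up.
- rack_hole4 (a point): Hole 4 of the wooden tube rack (fixed block, 64 x 236 mm, 80 mm tall, five blind holes in a row along its y, 44 mm apart): centre of the hole's mouth, 80 mm above the counter. Hole 31 mm wide, 70 mm deep, so a tube that is fully down has its middle at the mouth and half of it stands out. z is up.
- jug: Bystander (loose): steel milk jug, 80 mm wide, 100 mm tall; origin at the centre of its underside, standing on the counter.
- tamper: Bystander (loose): dark steel tamper, 58 mm wide, 90 mm tall; origin at the centre of its underside, standing on the counter.
- jar: Bystander (loose): amber glass jar, 90 mm wide, 130 mm tall; origin at the centre of its underside, standing on the counter.
- portafilter: The portafilter again, origin at the centre of its underside. Two lugs stick out of the basket near its rim, one above the handle (-x), one opposite (+x): each reaches 41 mm from the axis, is 18 mm wide along y, and spans 52 to 59 mm above the underside.

How it is judged:
By the outcome, as a careful person would: the job done as asked, in the order asked, and still so for the second after the job is handed in, with the robot touching nothing.
Of tube0, tube1, tube2, tube3, tube4 only 3 to 5 are there at a start; the rules pass over those that are not, and their reading is None.
At some moment in a run one of portafilter may be knocked a few centimetres aside while the robot is not near it.
Once in a run the grip may slacken for a moment while it holds something.
It also fails if it takes over 210 s, if anything falls off the work surface, if the arm or the gripper's body presses on something with over 40 N, if the wrist force passes 120 N, or if a joint passes its speed limit or range.

## Working session

There is one attempt and no reset: what is moved stays moved. The work goes in short steps, Python scripts to look and compute and a tool call to move; the robot and the scene stay as the last step left them, time stands still between calls to the robot, and variables do not carry over. Pictures are saved under pics/ and viewed, on a budget of 14 in all, crops included, one or two more only if the job needs it, and the job is handed in when it is done.

Besides the shell and the picture viewer there is one more tool, called after ">>>" as name(argument=value, ...) on one line, values as JSON. send_rows: Moves the arm, as the interface text tells. Its arguments: {"type":"object","properties":{"offset":{"type":"array"},"roll":{"type":"array"},"jaw":{"type":"number"},"newtons":{"type":"number"}},"required":["offset","roll"]}

```bash
ls; mkdir -p pics; cat > h.py <<'E'
import numpy as np, cv2
from workcell import monitor, eyes, manip
from scipy.spatial.transform import Rotation as Ro
def cam(name):
    p=eyes.camera_params(name); im,d=eyes.camera(name); return im,d,p
def cloud(d,p):
    h,w=d.shape; f=h/2/np.tan(np.radians(p["fovy"])/2)
    K=np.array([[f,0,p["cx"]],[0,f,p["cy"]],[0,0,1.]])
    u,v=np.meshgrid(np.arange(w),np.arange(h))
    uv=np.stack([u,v],-1).reshape(-1,1,2).astype(float)
    n=cv2.undistortPoints(uv,K,np.array([p["k1"],0,0,0.])).reshape(h,w,2)
    P=np.dstack([n*d[...,None],d])
    X=(P-np.array(p["t"]))@np.array(p["R"]); X[d==0]=np.nan
    return X
def proj(X,p):
    f=240/np.tan(np.radians(p["fovy"])/2)
    K=np.array([[f,0,p["cx"]],[0,f,p["cy"]],[0,0,1.]])
    return cv2.projectPoints(np.atleast_2d(X).astype(float),cv2.Rodrigues(np.array(p["R"]))[0],np.array(p["t"],float),K,np.array([p["k1"],0,0,0.]))[0].reshape(-1,2)
E
python3 - <<'E'
from h import *
for n in ["scene","top"]:
    im,d,p=cam(n); cv2.imwrite(f"pics/{n}0.png",im); np.savez(f"{n}0.npz",im=im,d=d,X=cloud(d,p))
    print(n,p)
print(monitor.get_obs())
E
```

```text
pics
scene {'fovy': 47.7899287147086, 'cx': 317.80920760267844, 'cy': 235.99610377754098, 'k1': -0.09842221339727099, 'R': array([[ 0.5148457 ,  0.85727783,  0.00293771],
       [ 0.55263174, -0.32926418, -0.76562605],
       [-0.65538696,  0.39580275, -0.64327919]]), 't': array([-0.30184834, -0.2530806 ,  1.72012362])}
top {'fovy': 55.84866767579124, 'cx': 311.9492877168534, 'cy': 239.78762481938506, 'k1': 0.029506870298499598, 'R': array([[ 0.01613514, -0.9990198 ,  0.04122007],
       [-0.98729819, -0.02243553, -0.15728613],
       [ 0.15805675, -0.03815867, -0.98669244]]), 't': array([-0.06265267,  0.62073435,  1.00013825])}
{'clock': 0.1, 'joint_pos': array([-1.34660238,  0.33285883, -0.0647062 ,  1.46085317,  0.0215842 ,
        1.34989115, -0.08850826]), 'joint_velocities': array([-5.06074910e-04, -1.41468328e-03,  2.34100626e-03, -1.84402045e-03,
       -3.74676269e-04,  1.70818409e-03, -1.18001613e-05]), 'tau': array([ 1.73309643e-03, -6.26742768e+01,  4.92954638e-02, -3.92421091e+01,
        1.62633456e-02,  7.07076179e-03, -2.33086843e-05]), 'position': array([0.15259144, 0.60571248, 0.20836618]), 'ee_rot': array([ 1.23077447e-01,  9.92396851e-01, -6.55101704e-04, -6.08585476e-05]), 'ft_force': array([-0.61604672,  0.76889364, -0.58166811]), 'torque': array([ 0.04730377,  0.00060241, -0.0155632 ]), 'grip_width': 1.0019594532207752}
```

View pics/scene0.png

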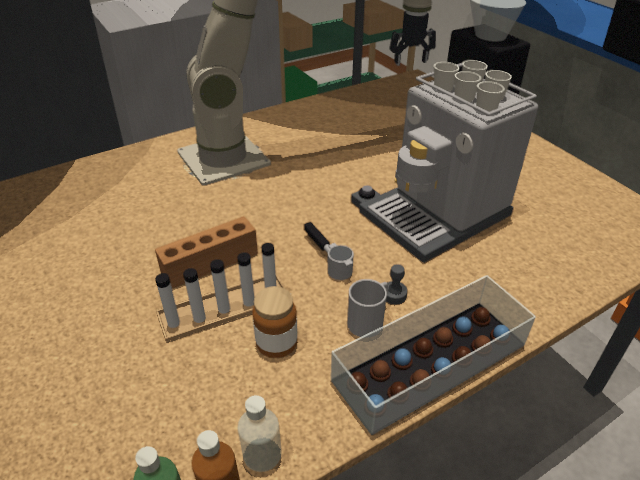

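View pics/top0.png

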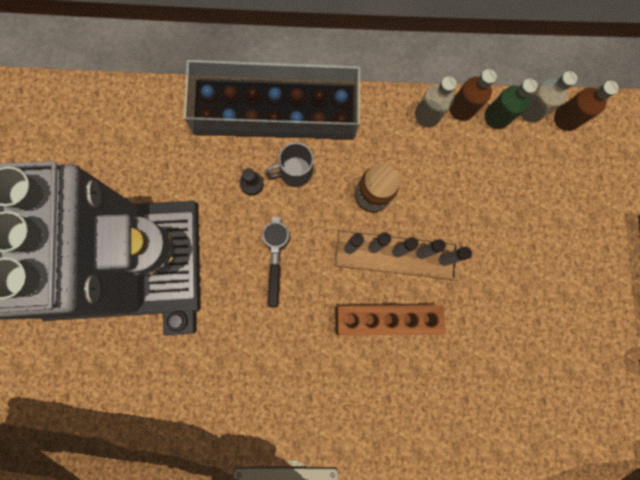

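Both views show 5 tubes in the tray (top: columns 350-465, row 245), the rack (row 320), the portafilter at (275,237) with its handle towards the robot, the machine at the left facing -y, and its button at (178,320).

```bash
python3 - <<'E'
from h import *
D=np.load("top0.npz");X=D["X"];im=D["im"]; S=np.load("scene0.npz");Y=S["X"]
def P(n,u,v,A=X): print(n,np.round(A[v,u],4))
for n,u,v in [("btn",178,320),("pfrim",276,236),("handle",274,285),("drip",180,225),("drip2",180,300),("trayNL",340,262),("ctr",300,350),("ctr2",400,350),("ctr3",250,330)]: P(n,u,v)
def seg(A,lo,hi,box):
    m=(A[...,2]>lo)&(A[...,2]<hi)&(A[...,0]>box[0])&(A[...,0]<box[1])&(A[...,1]>box[2])&(A[...,1]<box[3]);return m
for nm,A in (("top",X),("scene",Y)):
    # tubes tops
    m=seg(A,.12,.17,(.2,.75,-.6,.02)).astype(np.uint8)
    n,l,st,c=cv2.connectedComponentsWithStats(m)
    for i in range(1,n):
        if st[i,4]>15:
            q=A[l==i]; t=q[q[:,2]>np.nanpercentile(q[:,2],60)] ;print(nm,"tube",st[i,4],np.round(np.nanmedian(q,0),4),np.round((q.min(0)+q.max(0))/2,4),q[:,2].max().round(4))
    for n2,lo,hi,b in [("rack",.07,.09,(.2,.75,-.6,.02)),("pf",.045,.075,(.3,.8,.03,.2)),("handle",.03,.05,(.3,.8,.03,.22)),("drip",.025,.045,(.3,.9,.2,.45)),("group",.255,.285,(.3,.9,.2,.45)),("body",.1,.35,(.3,.9,.2,.45)),("btn",.04,.1,(.25,.48,.2,.45))]:
        m=seg(A,lo,hi,b); q=A[m]
        if len(q)<10: print(nm,n2,len(q));continue
        r=cv2.minAreaRect((q[:,:2]*1000).astype(np.float32)); print(nm,n2,len(q),np.round(r[0],1),np.round(r[1],1),round(r[2],2),"z",np.round(np.median(q[:,2]),4),"med",np.round(np.median(q,0),4))
E
```

```text
btn [0.4346 0.2445 0.0498]
pfrim [0.6274 0.0325 0.0591]
handle [0.5161 0.0344 0.0436]
drip [0.6526 0.2578 0.0332]
drip2 [0.4791 0.2475 0.0309]
trayNL [ 0.5767 -0.1211  0.0026]
ctr [ 3.687e-01 -2.880e-02  1.000e-04]
ctr2 [ 0.3719 -0.2644 -0.0011]
ctr3 [ 0.4127  0.0894 -0.0027]
top tube 574 [ 0.7317 -0.1977  0.1296] [ 0.7287 -0.1989  0.1277] 0.1351
top tube 158 [ 0.6099 -0.1405  0.1439] [ 0.6106 -0.1417  0.1344] 0.1487
top tube 179 [ 0.6127 -0.1997  0.1438] [ 0.6141 -0.2008  0.1351] 0.1486
top tube 169 [ 0.6042 -0.2575  0.1439] [ 0.6047 -0.2593  0.1342] 0.1476
top tube 175 [ 0.6015 -0.3156  0.1435] [ 0.602  -0.3172  0.1345] 0.1481
top tube 183 [ 0.5859 -0.3694  0.1436] [ 0.5873 -0.3722  0.1341] 0.148
top rack 2689 [ 556.7 -245.1] [249.9 341.4] 79.6 z 0.0796 med [ 0.4482 -0.2274  0.0796]
top pf 446 [630.8  70.8] [315.6  81.5] 0.02 z 0.0596 med [0.6338 0.0441 0.0596]
top handle 527 [599.4 124.8] [189.7 383. ] 89.93 z 0.0398 med [0.5254 0.0412 0.0398]
top drip 5599 [654.5 281.3] [236.6 494. ] 77.67 z 0.0316 med [0.5322 0.2651 0.0316]
top group 2911 [550.6 340.8] [127.6 266.3] 72.3 z 0.266
[... 535 characters left out ...]
879 -0.3722  0.1335] 0.1469
scene tube 491 [ 0.7329 -0.2004  0.1293] [ 0.7283 -0.1997  0.1268] 0.1331
scene rack 2087 [ 565.6 -253.8] [255.1 360.8] 81.02 z 0.0779 med [ 0.4615 -0.2442  0.0779]
scene pf 345 [648.5  47.6] [283.5  60.1] 14.53 z 0.0596 med [0.6477 0.0487 0.0596]
scene handle 278 [625.7 124.7] [189.9 319.6] 89.86 z 0.04 med [0.5479 0.0408 0.04  ]
scene drip 3677 [654.5 326.4] [247.6 490.6] 89.48 z 0.0308 med [0.5979 0.281  0.0308]
scene group 1609 [599.4 340.3] [264.1 123.9] 23.84 z 0.2666 med [0.6039 0.3428 0.2666]
scene body 10022 [578. 342.] [253.6 212.5] 3.36 z 0.2544 med [0.6273 0.3512 0.2544]
scene btn 96 [460.  282.9] [118.3  42.7] 63.49 z 0.0461 med [0.4401 0.2478 0.0461]
```

```bash
python3 - <<'E'
from h import *
X=np.load("top0.npz")["X"]; Y=np.load("scene0.npz")["X"]
def sel(A,lo,hi,b):
    m=(A[...,2]>lo)&(A[...,2]<hi)&(A[...,0]>b[0])&(A[...,0]<b[1])&(A[...,1]>b[2])&(A[...,1]<b[3]);return A[m]
def rect(q):
    r=cv2.minAreaRect((q[:,:2]*1000).astype(np.float32)); return len(q),np.round(r[0],1),np.round(r[1],1),round(r[2],2)
for nm,A in (("top",X),("scene",Y)):
    for x,y in [(.61,-.141),(.614,-.2),(.605,-.258),(.602,-.316),(.587,-.371)]:
        q=sel(A,.1405,.155,(x-.025,x+.025,y-.025,y+.025)); c,r=cv2.minEnclosingCircle((q[:,:2]*1000).astype(np.float32)); print(nm,"tube",len(q),np.round(c,1),round(r,1),np.round(q.mean(0)*1000,1))
    print("rack",rect(sel(A,.074,.086,(.38,.5,-.4,-.05))))
    print("pf",rect(sel(A,.052,.065,(.57,.70,-.01,.09))))
    print("pfh",rect(sel(A,.036,.048,(.4,.62,-.03,.1))))
    print("drip",rect(sel(A,.028,.04,(.48,.75,.2,.32))))
    q=sel(A,.25,.285,(.5,.68,.22,.36)); print("group",rect(q),q[:,2].min(),q[:,2].max(), np.histogram(q[:,2],8))
    q=sel(A,.1,.33,(.42,.75,.2,.36)); print("face y hist",np.histogram(q[:,1],16,(.2,.36)))
    q=sel(A,.025,.07,(.38,.475,.2,.29)); print("btn",rect(q),np.histogram(q[:,2],9))
# height map picture of machine area + rack
H=np.zeros((400,400,3),np.uint8)
E
```

```text
top tube 134 [ 610.9 -142.3] 14.1 [ 610.7 -142.   144.3]
top tube 148 [ 614.3 -201. ] 14.9 [ 614.2 -201.   144.1]
top tube 133 [ 605.5 -260.4] 14.2 [ 605.2 -259.8  144.3]
top tube 137 [ 602.5 -317.8] 14.2 [ 602.2 -317.6  144.2]
top tube 135 [ 587.5 -372.2] 14.4 [ 587.3 -372.2  144.4]
rack (2403, array([ 442.2, -227.1]), array([ 65.2, 238.4]), 1.06)
pf (629, array([632.8,  35.5]), array([61.8, 72.4]), 51.04)
pfh (483, array([545.4,  38.1]), array([ 41.3, 154.9]), 82.36)
drip (3272, array([595.9, 267.4]), array([230.5, 109.4]), 1.29)
group (2854, array([592.6, 308.3]), array([179.9,  83.6]), 4.67) 0.2500416486835318 0.2849880278849419 (array([ 159,  247,  206, 1454,  468,  106,  109,  105]), array([0.25004165, 0.25440995, 0.25877824, 0.26314654, 0.26751484,
       0.27188314, 0.27625143, 0.28061973, 0.28498803]))
face y hist (array([   0,    0,    0,   64,  421,  310,  394,  384,  552,  397,  332,
        330,  335, 1217, 2738, 1394]), array([0.2 , 0.21, 0.22, 0.23, 0.24, 0.25, 0.26, 0.27, 0.28, 0.29, 0.3 ,
       0.31, 0.32, 0.33, 0.34, 0.35, 0.36]))
btn (1046, array([437.8, 248.9]), 
[... 835 characters left out ...]
295598637118 0.2849756206160122 (array([151, 125, 157, 483, 144,  92,  89,  96]), array([0.25002956, 0.25439782, 0.25876608, 0.26313433, 0.26750259,
       0.27187085, 0.27623911, 0.28060736, 0.28497562]))
face y hist (array([   0,    0,    0,  107,  401,  240,  267,  277,  347,  336,  184,
        179,  157,  529, 1485, 2036]), array([0.2 , 0.21, 0.22, 0.23, 0.24, 0.25, 0.26, 0.27, 0.28, 0.29, 0.3 ,
       0.31, 0.32, 0.33, 0.34, 0.35, 0.36]))
btn (360, array([442. , 247.4]), array([85.1, 66.7]), 88.71) (array([142,  60,  13,  20,  45,  20,  19,  27,  14]), array([0.02500881, 0.0281107 , 0.03121259, 0.03431448, 0.03741637,
       0.04051826, 0.04362015, 0.04672205, 0.04982394, 0.05292583]))
```

```bash
python3 - <<'E'
import cv2
a=cv2.imread("pics/top0.png"); b=cv2.imread("pics/scene0.png")
r=lambda i:cv2.resize(i,(400,400),interpolation=cv2.INTER_CUBIC)
cv2.imwrite("pics/c1.png",cv2.hconcat([r(a[170:350,60:240]),r(b[100:260,350:510])]))
E
```

```text
(no output)
```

View pics/c1.png

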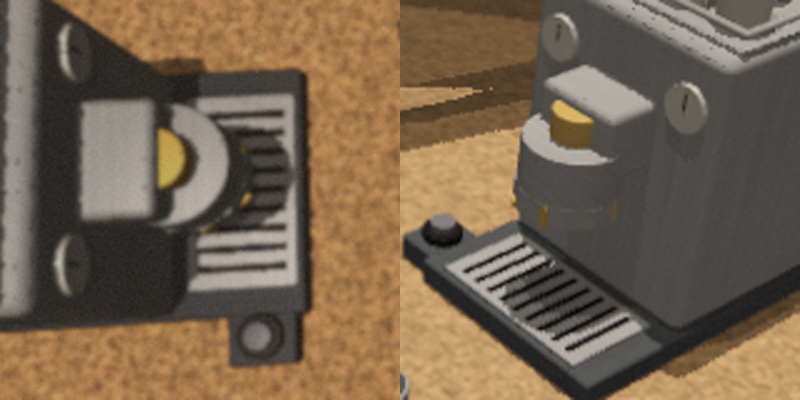

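```bash
python3 - <<'E'
from h import *
from scipy.optimize import least_squares
X=np.load("top0.npz")["X"]; Y=np.load("scene0.npz")["X"]
def sel(A,lo,hi,b):
    m=(A[...,2]>lo)&(A[...,2]<hi)&(A[...,0]>b[0])&(A[...,0]<b[1])&(A[...,1]>b[2])&(A[...,1]<b[3]);return A[m]
for nm,A in (("top",X),("scene",Y)):
    for lo,hi in((.16,.20),(.20,.235),(.235,.26)):
        q=sel(A,lo,hi,(.5,.7,.2,.3))
        if len(q)<20: print(nm,"few");continue
        f=least_squares(lambda c:np.hypot(q[:,0]-c[0],q[:,1]-c[1])-.053,[.6,.29],loss="soft_l1",f_scale=.001)
        print(nm,"group",lo,len(q),f.x.round(4),np.median(np.abs(f.fun)).round(4), np.ptp(q[:,0]))
    for b in((.45,.53),(.66,.72),(.45,.72)):
        q=sel(A,.08,.32,(b[0],b[1],.32,.37))
        if len(q)<20: continue
        # robust: y = a + s x + t z
        M=np.c_[np.ones(len(q)),q[:,0]-.6,q[:,2]-.2]
        f=least_squares(lambda w:M@w-q[:,1],[.345,0,0],loss="soft_l1",f_scale=.001);print(nm,"face",b,len(q),f.x.round(4))
    q=sel(A,.049,.06,(.40,.475,.21,.28)); c,r=cv2.minEnclosingCircle((q[:,:2]*1000).astype(np.float32)); print("btn",len(q),np.round(c,1),round(r,1),q.mean(0).round(4),q[:,2].max())
    # drip front edge
    for x in np.arange(.47,.74,.02):
        q=sel(A,.026,.042,(x-.006,x+.006,.19,.25)); 
        if len(q): print(round(x,3),q[:,1].min().round(4),end="; ")
    print()
    for y in np.arange(.22,.34,.02):
        q=sel(A,.026,.042,(.4,.78,y-.006,y+.006)); 
        if len(q): print(round(y,3),q[:,0].min().round(4),q[:,0].max().round(4),end="; ")
    print()
    q=sel(A,.036,.06,(.46,.585,.0,.08)); 
    d=q[q[:,2]>.036]; print("handle top",len(d),d.mean(0).round(4)); pc=np.linalg.svd(d[:,:2]-d[:,:2].mean(0))[2][0]; print(np.degrees(np.arctan2(pc[1],pc[0])))
E
```

```text
top group 0.16 322 [0.5805 0.2925] 0.0004 0.09738444461379714
top group 0.2 1163 [0.5783 0.3045] 0.0073 0.10545005993680545
top group 0.235 502 [0.5753 0.3272] 0.0046 0.09752157853091337
top face (0.45, 0.53) 2280 [ 0.3467  0.0541 -0.0089]
top face (0.66, 0.72) 825 [ 0.3421  0.1679 -0.0093]
top face (0.45, 0.72) 5298 [ 0.3489  0.0754 -0.01  ]
btn 115 [431.4 250.4] 14.4 [0.4314 0.25   0.0516] 0.05640796646957627
0.47 0.2089; 0.49 0.2102; 0.51 0.2111; 0.53 0.2143; 0.55 0.2155; 0.57 0.2166; 0.59 0.2185; 0.61 0.2195; 0.63 0.2211; 0.65 0.222; 0.67 0.225; 0.69 0.2259; 0.71 0.2275; 
0.22 0.4055 0.6854; 0.24 0.4031 0.7118; 0.26 0.4006 0.7117; 0.28 0.4006 0.711; 0.3 0.4491 0.7079; 0.32 0.4466 0.7075; 0.34 0.4464 0.7048; 
handle top 462 [0.52   0.0371 0.0405]
178.88605898655138
scene group 0.16 536 [0.5801 0.2923] 0.0012 0.09696303608884493
scene group 0.2 739 [0.5803 0.2985] 0.0054 0.10792426228206164
scene group 0.235 373 [0.5791 0.3273] 0.0048 0.10018598071688922
scene face (0.45, 0.53) 669 [ 0.3465  0.0489 -0.0167]
scene face (0.66, 0.72) 1490 [ 0.3339  0.2757 -0.0028]
scene face (0.45, 0.72) 4481 [ 0.3487  0.0844 -0.0032]
btn 22 [435.3 246.5] 14.6 [0.4337 0.2476 0.0504] 0.05292582757996488
0.47 0.2043; 0.49 0.2082; 0.51 0.2123; 0.53 0.2115; 0.55 0.2124; 0.57 0.2152; 0.59 0.2157; 0.61 0.219; 0.63 0.2201; 0.65 0.2181; 0.67 0.2239; 0.69 0.222; 0.71 0.2243; 
0.22 0.4096 0.7098; 0.24 0.4106 0.7152; 0.26 0.4412 0.7135; 0.28 0.4334 0.7121; 0.3 0.4516 0.7112; 0.32 0.4514 0.7078; 0.34 0.449 0.706; 
handle top 255 [0.5215 0.0339 0.0401]
-1.3922198387467957
```

```bash
cat >> h.py <<'E'
def phi0():
    o=monitor.get_obs(); R=Ro.from_quat(o["ee_rot"]).as_matrix(); return np.array(o["position"]),np.degrees(np.arctan2(R[1,0],R[0,0])),R,o
def plan(wps):
    """wps: (x,y,z in m, phi deg) one per call; prints rows; phi near current or continuous"""
    p,ph,R,o=phi0(); print("at",(p*1000).round(1),"phi",round(ph,2),"t",round(o["clock"],2),"F",np.round(o["ft_force"],1),"j",np.round(o["joint_pos"],2),"w",round(o["grip_width"],3))
    print("tilt",np.round(R[:,2],4))
    for w in wps:
        d=(np.array(w[:3])-p)*1000; a=np.radians(ph)
        t=np.array([d[0]*np.cos(a)+d[1]*np.sin(a), d[0]*np.sin(a)-d[1]*np.cos(a), -d[2]])
        r=np.radians(ph-w[3]); s=np.linspace(.2,1,5)
        print('{"offset": [%s], "roll": [%s]}'%(", ".join("[%.1f, %.1f, %.1f]"%tuple(t*k) for k in s),", ".join("%.3f"%(r*k) for k in s)))
        p=np.array(w[:3]);ph=w[3]
E
python3 - <<'E'
from h import *
plan([(.25,.45,.22,132),(.32,.32,.22,98),(.38,.2,.22,64),(.44,.1,.2,31),(.50,.036,.18,-1)])
E
```

```text
at [152.6 605.7 208.4] phi 165.86 t 0.1 F [-0.6  0.8 -0.6] j [-1.35  0.33 -0.06  1.46  0.02  1.35 -0.09] w 1.002
tilt [-3.0e-04 -1.3e-03 -1.0e+00]
{"offset": [[-26.5, -25.4, -2.3], [-53.0, -50.9, -4.7], [-79.5, -76.3, -7.0], [-106.0, -101.8, -9.3], [-132.5, -127.2, -11.6]], "roll": [0.118, 0.236, 0.355, 0.473, 0.591]}
{"offset": [[-28.7, -7.0, -0.0], [-57.4, -14.0, -0.0], [-86.1, -21.0, -0.0], [-114.8, -28.0, -0.0], [-143.4, -35.0, -0.0]], "roll": [0.119, 0.237, 0.356, 0.475, 0.593]}
{"offset": [[-25.4, 8.5, -0.0], [-50.9, 17.1, -0.0], [-76.3, 25.6, -0.0], [-101.7, 34.2, -0.0], [-127.2, 42.7, -0.0]], "roll": [0.119, 0.237, 0.356, 0.475, 0.593]}
{"offset": [[-12.7, 19.6, 4.0], [-25.4, 39.1, 8.0], [-38.1, 58.7, 12.0], [-50.9, 78.2, 16.0], [-63.6, 97.8, 20.0]], "roll": [0.115, 0.230, 0.346, 0.461, 0.576]}
{"offset": [[3.7, 17.2, 4.0], [7.4, 34.3, 8.0], [11.1, 51.5, 12.0], [14.8, 68.6, 16.0], [18.5, 85.8, 20.0]], "roll": [0.112, 0.223, 0.335, 0.447, 0.559]}
```

>>> send_rows(offset=[[-26, -25, -2], [-53, -51, -5], [-79, -76, -7], [-106, -102, -9], [-132, -127, -12]], roll=[0.118, 0.236, 0.355, 0.473, 0.591], jaw=1)

```text
clock: 0.52
position: [0.2503, 0.4487, 0.2207]
ee_rot: [0.409, 0.912, -0.0, -0.0]
ft_force: [0.3, -0.3, -0.1]
grip_width: 1.001
```

>>> send_rows(offset=[[-29, -7, 0], [-57, -14, 0], [-86, -21, 0], [-115, -28, 0], [-143, -35, 0]], roll=[0.119, 0.237, 0.356, 0.475, 0.593])

```text
clock: 0.93
position: [0.3197, 0.3193, 0.2209]
ee_rot: [0.658, 0.753, -0.0, -0.0]
ft_force: [1.2, 0.2, 0.1]
grip_width: 0.999
```

>>> send_rows(offset=[[-25, 9, 0], [-51, 17, 0], [-76, 26, 0], [-102, 34, 0], [-127, 43, 0]], roll=[0.119, 0.237, 0.356, 0.475, 0.593])

```text
clock: 1.35
position: [0.3798, 0.1997, 0.2209]
ee_rot: [0.849, 0.528, -0.0, -0.0]
ft_force: [0.7, 0.1, 0.0]
grip_width: 1.004
```

>>> send_rows(offset=[[-13, 20, 4], [-25, 39, 8], [-38, 59, 12], [-51, 78, 16], [-64, 98, 20]], roll=[0.115, 0.23, 0.346, 0.461, 0.576])

```text
clock: 1.77
position: [0.4399, 0.0997, 0.2008]
ee_rot: [0.964, 0.265, -0.0, -0.0]
ft_force: [-0.6, -0.1, 0.7]
grip_width: 0.999
```

>>> send_rows(offset=[[4, 17, 4], [7, 34, 8], [11, 51, 12], [15, 69, 16], [18, 86, 20]], roll=[0.112, 0.223, 0.335, 0.447, 0.559])

```text
clock: 2.18
position: [0.4999, 0.0356, 0.1807]
ee_rot: [1.0, -0.011, -0.0, 0.0]
ft_force: [-0.2, -0.0, 0.2]
grip_width: 1.002
```

Accurate. Now look from the wrist and measure the portafilter.

```bash
cat >> h.py <<'E'
def sel(A,lo,hi,b):
    m=(A[...,2]>lo)&(A[...,2]<hi)&(A[...,0]>b[0])&(A[...,0]<b[1])&(A[...,1]>b[2])&(A[...,1]<b[3]);return A[m]
def pfmeas(X,b=(.4,.75,-.1,.14)):
    q=sel(X,.050,.064,b); r=sel(X,.03,.0465,b)
    from scipy.optimize import least_squares
    if len(q)>20:
        print("rim",len(q),q[:,:2].mean(0).round(4),(q[:,:2].min(0)).round(4),q[:,:2].max(0).round(4),"z",np.median(q[:,2]).round(4))
    r=r[r[:,2]>.037]
    if len(r)>20:
        c=r[:,:2].mean(0); u,s,v=np.linalg.svd(r[:,:2]-c); print("handle",len(r),c.round(4),np.degrees(np.arctan2(v[0][1],v[0][0])).round(2),"z",np.median(r[:,2]).round(4),"ext",((r[:,:2]-c)@v[0]).min().round(3),((r[:,:2]-c)@v[0]).max().round(3))
E
python3 - <<'E'
from h import *
im,d,p=cam("wrist"); cv2.imwrite("pics/w1.png",im); X=cloud(d,p); np.savez("w1.npz",X=X)
print(-np.array(p["R"]).T@p["t"],p["R"][2]); pfmeas(X)
im,d,p=cam("top"); pfmeas(cloud(d,p),(.4,.7,-.05,.1))
E
```

```text
[0.57821879 0.03246681 0.34445582] [-0.30311098  0.00596332 -0.95293661]
rim 6281 [0.6315 0.0352] [0.5903 0.0047] [0.6717 0.0658] z 0.0593
handle 2908 [0.5218 0.0368] 179.27 z 0.0406 ext -0.092 0.054
rim 223 [0.6514 0.0395] [0.6332 0.0101] [0.6728 0.0651] z 0.0595
```

View pics/w1.png

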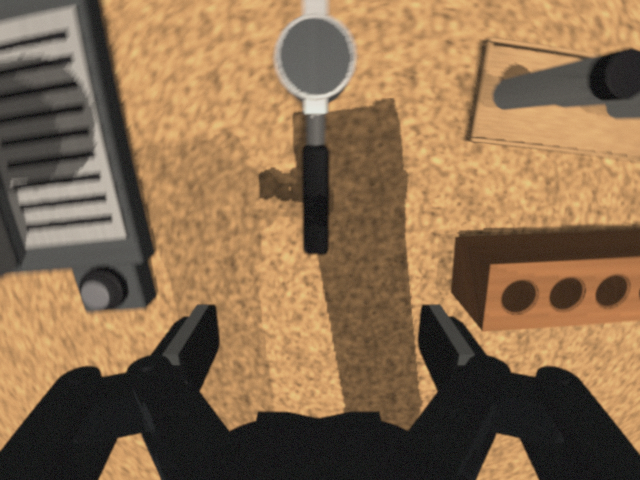

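The wrist view shows the portafilter basket at (315,57), handle (315,200), rack at right and button at (100,290). The centre is (631,35) mm, yaw −0.8°.

```bash
python3 - <<'E'
from h import *
plan([(.523,.0367,.08,-.8),(.523,.0367,.011,-.8)])
E
```

```text
at [500.   33.9 180.3] phi -1.39 t 2.28 F [-1.1 -0.  -0.1] j [-0.68  0.07  0.55  1.85 -0.04  1.24 -1.72] w 0.996
tilt [-9.0e-04 -1.6e-03 -1.0e+00]
{"offset": [[4.6, -0.7, 20.1], [9.2, -1.3, 40.1], [13.7, -2.0, 60.2], [18.3, -2.7, 80.2], [22.9, -3.3, 100.3]], "roll": [-0.002, -0.004, -0.006, -0.008, -0.010]}
{"offset": [[0.0, -0.0, 13.8], [0.0, -0.0, 27.6], [0.0, -0.0, 41.4], [0.0, -0.0, 55.2], [0.0, -0.0, 69.0]], "roll": [0.000, 0.000, 0.000, 0.000, 0.000]}
```

>>> send_rows(offset=[[4, -1, 20], [9, -1, 40], [14, -2, 60], [18, -3, 80], [23, -3, 100]], roll=[-0.002, -0.004, -0.006, -0.008, -0.01])

```text
clock: 2.7
position: [0.5221, 0.04, 0.0801]
ee_rot: [1.0, -0.002, -0.0, -0.0]
ft_force: [-0.1, 0.9, -0.8]
grip_width: 0.998
```

>>> send_rows(offset=[[0, 0, 20], [0, 0, 40], [0, 0, 60], [0, 0, 69], [0, 0, 69]], roll=[0, 0, 0, 0, 0])

```text
clock: 3.12
position: [0.5207, 0.0393, 0.0103]
ee_rot: [1.0, -0.003, -0.002, 0.0]
ft_force: [-0.2, -0.2, 0.2]
grip_width: 1.001
```

>>> send_rows(offset=[[0, 0, 0], [0, 0, 0], [0, 0, 0], [0, 0, 0], [0, 0, 0]], roll=[0, 0, 0, 0, 0], jaw=0, newtons=120)

```text
clock: 3.53
position: [0.523, 0.0392, 0.0128]
ee_rot: [1.0, -0.004, 0.001, -0.0]
ft_force: [0.5, 0.1, 0.0]
grip_width: 0.3
```

>>> send_rows(offset=[[0, 0, 0], [0, 0, 0], [0, 0, 0], [0, 0, 0], [0, 0, 0]], roll=[0, 0, 0, 0, 0])

```text
clock: 3.95
position: [0.5225, 0.039, 0.0121]
ee_rot: [1.0, -0.004, -0.0, -0.0]
ft_force: [-2.8, -1.2, 5.2]
grip_width: 0.229
```

>>> send_rows(offset=[[0, 0, -8], [0, 0, -16], [0, 0, -24], [0, 0, -32], [0, 0, -40]], roll=[0, 0, 0, 0, 0])

```text
clock: 4.37
position: [0.5225, 0.0391, 0.053]
ee_rot: [1.0, -0.004, 0.0, -0.0]
ft_force: [0.3, 0.3, -4.7]
grip_width: 0.233
```

```bash
cat >> h.py <<'E'
def held(save=None,cams=("wrist",)):
    """measure held pf: handle top & rim plane relative to tool"""
    p0,ph,R,o=phi0(); a=np.radians(ph)
    for c in cams:
        im,d,p=cam(c); X=cloud(d,p)
        if save: cv2.imwrite(f"pics/{save}_{c}.png",im)
        L=X-p0; l=np.dstack([L[...,0]*np.cos(a)+L[...,1]*np.sin(a), -L[...,0]*np.sin(a)+L[...,1]*np.cos(a), L[...,2]]) # x fwd, y left, z up
        m=(l[...,0]>.055)&(l[...,0]<.16)&(np.abs(l[...,1])<.06)&(l[...,2]>.022)&(l[...,2]<.075)
        q=l[m]; 
        if len(q)<30: print(c,"few",len(q)); continue
        lo=q.min(0);hi=q.max(0)
        M=np.c_[np.ones(len(q)),q[:,0]-.108,q[:,1]]
        from scipy.optimize import least_squares
        f=least_squares(lambda w:M@w-q[:,2],[.048,0,0],loss="soft_l1",f_scale=.001).x
        print(c,len(q),"ctr",((lo+hi)/2)[:2].round(4),"ext",lo[:2].round(4),hi[:2].round(4),"rim z@.108 above tcp",f[0].round(4),"pitch slope",f[1].round(4),"roll slope",f[2].round(4))
        b=q[np.abs(q[:,0]-.108)<.012]; print("  y ext at mid",b[:,1].min().round(4),b[:,1].max().round(4))
E
python3 - <<'E'
from h import *
held("h1",("wrist","top","scene"))
print(phi0()[0],phi0()[1])
E
```

```text
wrist 22276 ctr [ 0.0872 -0.0026] ext [ 0.0552 -0.0336] [0.1193 0.0284] rim z@.108 above tcp 0.0416 pitch slope -0.0164 roll slope -0.0014
  y ext at mid -0.0336 0.0284
top 393 ctr [ 0.1272 -0.0016] ext [ 0.103  -0.0313] [0.1515 0.0282] rim z@.108 above tcp 0.0451 pitch slope -0.0588 roll slope -0.0008
  y ext at mid -0.0313 0.0282
scene 556 ctr [ 0.104  -0.0039] ext [ 0.0555 -0.0361] [0.1524 0.0282] rim z@.108 above tcp 0.0423 pitch slope -0.0616 roll slope 0.0755
  y ext at mid -0.0361 0.0282
[0.52304101 0.03925039 0.05288089] -0.4046401189630857
```

View pics/h1_wrist.png

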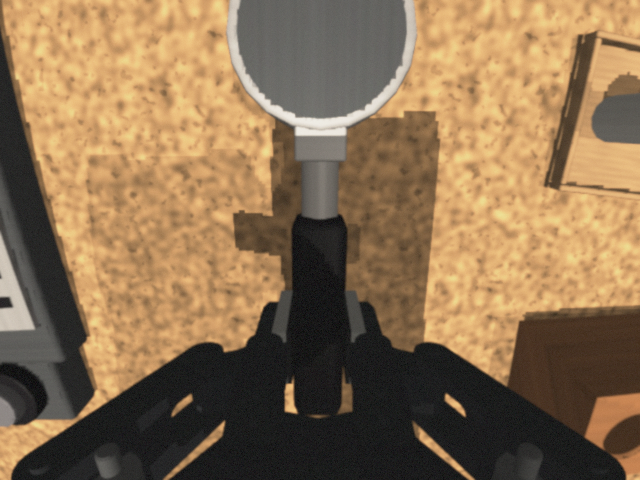

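```bash
cat >> h.py <<'E'
def held2(cams=("wrist",),n=1):
    for c in cams:
        p0,ph,R,o=phi0(); a=np.radians(ph)
        im,d,p=cam(c); X=cloud(d,p); L=X-p0
        l=np.dstack([L[...,0]*np.cos(a)+L[...,1]*np.sin(a), -L[...,0]*np.sin(a)+L[...,1]*np.cos(a), L[...,2]])
        for x in np.arange(-.055,.03,.012):
            q=l[(np.abs(l[...,0]-x)<.006)&(np.abs(l[...,1])<.02)&(np.abs(l[...,2]-.028)<.012)]
            if len(q)>8: print(c,"h x%.3f n%d y[%.4f %.4f] mid %.4f z %.4f"%(x,len(q),np.percentile(q[:,1],2),np.percentile(q[:,1],98),(np.percentile(q[:,1],2)+np.percentile(q[:,1],98))/2,np.median(q[:,2])))
        m=(l[...,0]>.074)&(l[...,0]<.142)&(np.abs(l[...,1]+.002)<.024)&(l[...,2]>.03)&(l[...,2]<.065); q=l[m]
        if len(q)>30:
            M=np.c_[np.ones(len(q)),q[:,0]-.108,q[:,1]]; k=np.ones(len(q),bool)
            for _ in range(6):
                w=np.linalg.lstsq(M[k],q[k,2],rcond=None)[0]; e=np.abs(M@w-q[:,2]); k=e<max(.0012,2*np.median(e))
            print(c,"plane n",k.sum(),"z@108 %.4f pitch %.4f roll %.4f x[%.3f %.3f]"%(*w,q[k,0].min(),q[k,0].max()))
E
python3 - <<'E'
from h import *
held2(("wrist","top","scene"))
E
```

```text
wrist h x-0.055 n343 y[-0.0118 0.0099] mid -0.0009 z 0.0290
wrist h x-0.043 n991 y[-0.0124 0.0103] mid -0.0010 z 0.0290
wrist h x-0.031 n1045 y[-0.0124 0.0100] mid -0.0012 z 0.0286
wrist h x-0.019 n1055 y[-0.0120 0.0087] mid -0.0017 z 0.0281
wrist h x-0.007 n1128 y[-0.0115 0.0082] mid -0.0017 z 0.0277
wrist h x0.005 n1420 y[-0.0191 0.0191] mid -0.0000 z 0.0274
wrist h x0.017 n1931 y[-0.0171 0.0137] mid -0.0017 z 0.0268
wrist h x0.029 n1501 y[-0.0134 0.0093] mid -0.0020 z 0.0260
wrist plane n 16514 z@108 0.0416 pitch -0.0254 roll -0.0013 x[0.074 0.119]
top plane n 252 z@108 0.0424 pitch -0.0678 roll -0.0062 x[0.103 0.140]
scene h x-0.007 n17 y[-0.0015 0.0088] mid 0.0037 z 0.0291
scene h x0.005 n56 y[-0.0189 0.0164] mid -0.0013 z 0.0287
scene h x0.017 n51 y[-0.0188 0.0123] mid -0.0032 z 0.0265
scene h x0.029 n34 y[-0.0149 0.0072] mid -0.0039 z 0.0252
scene plane n 292 z@108 0.0416 pitch -0.0374 roll 0.0097 x[0.074 0.142]
```

```bash
python3 - <<'E'
from h import *
plan([(.523,.04,.095,15),(.523,.047,.095,30),(.522,.055,.095,45)])
E
```

```text
at [522.2  39.1  51.7] phi -0.4 t 4.67 F [-0.2  0.1 -4.1] j [-0.63  0.28  0.54  1.93 -0.17  0.98 -1.59] w 0.229
tilt [-7.e-04 -0.e+00 -1.e+00]
{"offset": [[0.2, -0.2, -8.7], [0.3, -0.4, -17.3], [0.5, -0.6, -26.0], [0.7, -0.7, -34.6], [0.8, -0.9, -43.3]], "roll": [-0.054, -0.108, -0.161, -0.215, -0.269]}
{"offset": [[0.4, -1.4, -0.0], [0.7, -2.7, -0.0], [1.1, -4.1, -0.0], [1.4, -5.4, -0.0], [1.8, -6.8, -0.0]], "roll": [-0.052, -0.105, -0.157, -0.209, -0.262]}
{"offset": [[0.6, -1.5, -0.0], [1.3, -3.0, -0.0], [1.9, -4.5, -0.0], [2.5, -5.9, -0.0], [3.1, -7.4, -0.0]], "roll": [-0.052, -0.105, -0.157, -0.209, -0.262]}
```

>>> send_rows(offset=[[0, 0, -9], [0, 0, -17], [0, -1, -26], [1, -1, -35], [1, -1, -43]], roll=[-0.054, -0.108, -0.161, -0.215, -0.269])

```text
clock: 5.08
position: [0.5234, 0.04, 0.0951]
ee_rot: [0.991, 0.132, -0.0, 0.0]
ft_force: [1.1, -0.0, -3.6]
grip_width: 0.236
```

>>> send_rows(offset=[[0, -1, 0], [1, -3, 0], [1, -4, 0], [1, -5, 0], [2, -7, 0]], roll=[-0.052, -0.105, -0.157, -0.209, -0.262])

```text
clock: 5.5
position: [0.5232, 0.047, 0.0945]
ee_rot: [0.966, 0.26, -0.001, 0.0]
ft_force: [-0.0, 0.5, -3.3]
grip_width: 0.228
```

>>> send_rows(offset=[[1, -2, 0], [1, -3, 0], [2, -5, 0], [2, -6, 0], [3, -7, 0]], roll=[-0.052, -0.105, -0.157, -0.209, -0.262])

```text
clock: 5.92
position: [0.5223, 0.0547, 0.0944]
ee_rot: [0.923, 0.384, -0.001, 0.0]
ft_force: [-0.2, 0.6, -3.8]
grip_width: 0.228
```

```bash
cat >> h.py <<'E'
def circ(c="wrist",r=.031,x0=.108,zlo=.034,zhi=.052,save=None,xlo=.06,band=.024):
    from scipy.optimize import least_squares
    p0,ph,R,o=phi0(); a=np.radians(ph)
    im,d,p=cam(c); X=cloud(d,p); L=X-p0
    if save: cv2.imwrite(f"pics/{save}.png",im)
    l=np.dstack([L[...,0]*np.cos(a)+L[...,1]*np.sin(a), -L[...,0]*np.sin(a)+L[...,1]*np.cos(a), L[...,2]])
    m=((l[...,2]>zlo)&(l[...,2]<zhi)&(l[...,0]>xlo)&(l[...,0]<.165)&(np.abs(l[...,1])<.05)).astype(np.uint8)
    ct=max(cv2.findContours(m,0,2)[0],key=cv2.contourArea).reshape(-1,2)
    ct=ct[(ct[:,1]>3)&(ct[:,1]<476)]
    q=l[ct[:,1],ct[:,0]]; q=q[(np.abs(q[:,1]+.002)>.011)&(q[:,0]>xlo+.002)]
    f=least_squares(lambda w:np.hypot(q[:,0]-w[0],q[:,1]-w[1])-r,[x0,-.002],loss="soft_l1",f_scale=.0007)
    print(c,"circle",len(q),f.x.round(4),"med|res|",np.median(np.abs(f.fun)).round(4))
E
python3 - <<'E'
from h import *
circ("wrist");circ("top");circ("scene"); held2(("wrist","top","scene")); plan([(.5025,.2174,.095,45)])
E
```

```text
wrist circle 132 [ 0.1086 -0.0024] med|res| 0.0002
top circle 5 [ 0.1059 -0.0029] med|res| 0.0011
scene circle 37 [ 0.108 -0.005] med|res| 0.0014
wrist h x-0.055 n442 y[-0.0124 0.0098] mid -0.0013 z 0.0292
wrist h x-0.043 n1004 y[-0.0123 0.0102] mid -0.0011 z 0.0291
wrist h x-0.031 n1027 y[-0.0124 0.0099] mid -0.0013 z 0.0286
wrist h x-0.019 n1056 y[-0.0120 0.0086] mid -0.0017 z 0.0282
wrist h x-0.007 n1147 y[-0.0116 0.0082] mid -0.0017 z 0.0278
wrist h x0.005 n1926 y[-0.0179 0.0187] mid 0.0004 z 0.0278
wrist h x0.017 n1418 y[-0.0132 0.0094] mid -0.0019 z 0.0266
wrist h x0.029 n1512 y[-0.0133 0.0095] mid -0.0019 z 0.0260
wrist plane n 16375 z@108 0.0416 pitch -0.0283 roll -0.0017 x[0.074 0.117]
scene h x-0.055 n28 y[-0.0179 0.0051] mid -0.0064 z 0.0258
scene h x-0.043 n44 y[-0.0185 0.0029] mid -0.0078 z 0.0257
scene h x-0.031 n42 y[-0.0163 0.0092] mid -0.0035 z 0.0249
scene h x-0.019 n32 y[-0.0173 0.0046] mid -0.0064 z 0.0248
scene h x0.005 n36 y[-0.0197 0.0100] mid -0.0048 z 0.0290
scene h x0.017 n39 y[-0.0171 0.0039] mid -0.0066 z 0.0237
scene h x0.029 n37 y[-0.0184 0.0079] mid -0.0053 z 0.0235
scene plane n 250 z@108 0.0397 pitch -0.0328 roll -0.0090 x[0.074 0.142]
at [522.7  54.6  94.9] phi 44.93 t 6.22 F [ 0.2  0.1 -3.6] j [-0.58  0.22  0.44  1.88 -0.1   1.06 -0.89] w 0.234
tilt [-3.e-04 -2.e-04 -1.e+00]
{"offset": [[20.1, -25.9, -0.0], [40.3, -51.8, -0.0], [60.4, -77.7, -0.1], [80.5, -103.6, -0.1], [100.7, -129.5, -0.1]], "roll": [-0.000, -0.000, -0.001, -0.001, -0.001]}
```

>>> send_rows(offset=[[10, -13, 0], [20, -26, 0], [30, -39, 0], [40, -52, 0], [50, -65, 0]], roll=[0, 0, 0, 0, 0])

```text
clock: 6.63
position: [0.5119, 0.1368, 0.095]
ee_rot: [0.924, 0.382, -0.0, -0.0]
ft_force: [1.2, 0.1, -4.2]
grip_width: 0.232
```

>>> send_rows(offset=[[10, -13, 0], [20, -26, 0], [30, -39, 0], [40, -52, 0], [50, -65, 0]], roll=[0, 0, 0, 0, 0])

```text
clock: 7.05
position: [0.5013, 0.2182, 0.095]
ee_rot: [0.924, 0.382, -0.0, -0.0]
ft_force: [-0.7, 0.1, -4.3]
grip_width: 0.232
```

```bash
python3 - <<'E'
from h import *
im,d,p=cam("scene"); a=cv2.resize(im[110:250,340:520],(720,560),interpolation=cv2.INTER_CUBIC); cv2.imwrite("pics/s2.png",a)
circ("wrist",save="w2"); held2(); plan([(.5027,.2173,.110,45),(.5027,.2173,.125,45)])
E
```

```text
Traceback (most recent call last):
  File "h.py", line 78, in circ
    ct=max(cv2.findContours(m,0,2)[0],key=cv2.contourArea).reshape(-1,2)
       ~~~^^^^^^^^^^^^^^^^^^^^^^^^^^^^^^^^^^^^^^^^^^^^^^^^
ValueError: max() iterable argument is empty
```

View pics/s2.png

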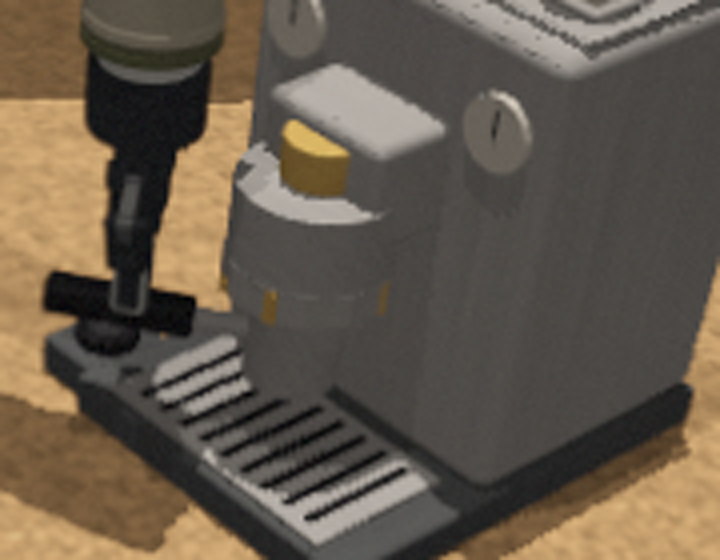

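The crop shows the basket just under the collar (300,360), handle front-left. I'll check centring numerically.

```bash
python3 - <<'E'
from h import *
from scipy.optimize import least_squares
for c in ("scene","top"):
    im,d,p=cam(c); X=cloud(d,p)
    for lo,hi,b,r in ((.085,.125,(.54,.62,.25,.33),.031),(.16,.2,(.5,.7,.2,.3),.053)):
        q=sel(X,lo,hi,b)
        if len(q)<15: print(c,len(q)); continue
        f=least_squares(lambda w:np.hypot(q[:,0]-w[0],q[:,1]-w[1])-r,[.58,.29],loss="soft_l1",f_scale=.001); print(c,len(q),f.x.round(4),np.median(abs(f.fun)).round(4),q.min(0).round(3),q.max(0).round(3))
plan([(.5027,.2173,.110,45),(.5027,.2173,.125,45)])
E
```

```text
scene 360 [0.5774 0.2929] 0.0017 [0.541 0.251 0.085] [0.612 0.316 0.125]
scene 579 [0.58  0.292] 0.0014 [0.502 0.2   0.16 ] [0.637 0.3   0.2  ]
top 0
top 161 [0.5805 0.2925] 0.0004 [0.559 0.239 0.161] [0.624 0.262 0.2  ]
at [501.4 217.4  94.9] phi 45.02 t 7.25 F [ 0.1 -0.5 -3.7] j [-0.78  0.26  0.33  1.82 -0.09  1.07 -1.2 ] w 0.227
tilt [-3.e-04 -4.e-04 -1.e+00]
{"offset": [[0.2, 0.2, -3.0], [0.4, 0.4, -6.0], [0.5, 0.6, -9.1], [0.7, 0.8, -12.1], [0.9, 1.0, -15.1]], "roll": [0.000, 0.000, 0.000, 0.000, 0.000]}
{"offset": [[0.0, 0.0, -3.0], [0.0, 0.0, -6.0], [0.0, 0.0, -9.0], [0.0, 0.0, -12.0], [0.0, 0.0, -15.0]], "roll": [0.000, 0.000, 0.000, 0.000, 0.000]}
```

>>> send_rows(offset=[[1, 1, -2], [1, 1.5, -5], [1, 1.5, -8], [1, 1.5, -11], [1, 1.5, -14]], roll=[0, 0, 0, 0, 0])

```text
clock: 7.67
position: [0.5035, 0.2168, 0.1096]
ee_rot: [0.924, 0.383, 0.0, -0.0]
ft_force: [0.1, 1.0, -3.3]
grip_width: 0.23
```

>>> send_rows(offset=[[0, 0, -1], [0, 0, -2], [0, 0, -4], [0, 0, -5], [0, 0, -6]], roll=[0, 0, 0, 0, 0])

```text
clock: 8.08
position: [0.5032, 0.2171, 0.1152]
ee_rot: [0.924, 0.383, 0.0, -0.0]
ft_force: [-0.5, 0.1, -3.3]
grip_width: 0.225
```

>>> send_rows(offset=[[0, 0, -1], [0, 0, -3], [0, 0, -4], [0, 0, -5], [0, 0, -6]], roll=[0, 0, 0, 0, 0])

```text
clock: 8.5
position: [0.5033, 0.2171, 0.1212]
ee_rot: [0.924, 0.383, 0.0, -0.0]
ft_force: [0.0, 0.3, -3.7]
grip_width: 0.234
```

>>> send_rows(offset=[[0, 0, -1], [0, 0, -2], [0, 0, -3], [0, 0, -4], [0, 0, -4]], roll=[0, 0, 0, 0, 0])

```text
clock: 8.92
position: [0.5034, 0.2172, 0.1253]
ee_rot: [0.924, 0.383, 0.0, -0.0]
ft_force: [-0.1, 0.5, -3.8]
grip_width: 0.23
```

```bash
python3 - <<'E'
from h import *
held2(); plan([])
for c in ("scene",):
    im,d,p=cam(c); X=cloud(d,p)
    q=sel(X,.09,.147,(.54,.62,.25,.33)); print(len(q),q[:,2].min())
E
```

```text
wrist h x-0.055 n443 y[-0.0119 0.0099] mid -0.0010 z 0.0291
wrist h x-0.043 n998 y[-0.0123 0.0103] mid -0.0010 z 0.0290
wrist h x-0.031 n1037 y[-0.0124 0.0099] mid -0.0013 z 0.0286
wrist h x-0.019 n1052 y[-0.0120 0.0087] mid -0.0016 z 0.0281
wrist h x-0.007 n1153 y[-0.0115 0.0081] mid -0.0017 z 0.0277
wrist h x0.005 n1927 y[-0.0178 0.0189] mid 0.0005 z 0.0277
wrist h x0.017 n1415 y[-0.0133 0.0095] mid -0.0019 z 0.0265
wrist h x0.029 n1158 y[-0.0131 0.0092] mid -0.0020 z 0.0261
at [503.3 217.1 125.2] phi 45.02 t 8.97 F [ 0.9  0.2 -3.6] j [-0.79  0.23  0.34  1.79 -0.08  1.14 -1.21] w 0.231
tilt [ 1.e-04  1.e-04 -1.e+00]
196 0.10078842607311532
```

```bash
cat >> h.py <<'E'
def arc(C,phs,z,off=(.108,-.0018)):
    w=[]
    for f in phs:
        a=np.radians(f); w.append((C[0]-off[0]*np.cos(a)+off[1]*np.sin(a),C[1]-off[0]*np.sin(a)-off[1]*np.cos(a),z,f))
    return w
E
python3 - <<'E'
from h import *
plan(arc((.5809,.2922),[55,65,75,85,95],.1255))
E
```

```text
at [503.3 217.1 125.1] phi 45.02 t 9.02 F [ 0.  -0.  -3.5] j [-0.79  0.23  0.34  1.79 -0.08  1.14 -1.21] w 0.227
tilt [ 0.e+00  1.e-04 -1.e+00]
{"offset": [[0.3, 3.8, -0.1], [0.5, 7.5, -0.2], [0.8, 11.3, -0.2], [1.0, 15.0, -0.3], [1.3, 18.8, -0.4]], "roll": [-0.035, -0.070, -0.104, -0.139, -0.174]}
{"offset": [[0.3, 3.8, -0.0], [0.5, 7.5, -0.0], [0.8, 11.3, -0.0], [1.1, 15.0, -0.0], [1.3, 18.8, -0.0]], "roll": [-0.035, -0.070, -0.105, -0.140, -0.175]}
{"offset": [[0.3, 3.8, -0.0], [0.5, 7.5, -0.0], [0.8, 11.3, -0.0], [1.1, 15.0, -0.0], [1.3, 18.8, -0.0]], "roll": [-0.035, -0.070, -0.105, -0.140, -0.175]}
{"offset": [[0.3, 3.8, -0.0], [0.5, 7.5, -0.0], [0.8, 11.3, -0.0], [1.1, 15.0, -0.0], [1.3, 18.8, -0.0]], "roll": [-0.035, -0.070, -0.105, -0.140, -0.175]}
{"offset": [[0.3, 3.8, -0.0], [0.5, 7.5, -0.0], [0.8, 11.3, -0.0], [1.1, 15.0, -0.0], [1.3, 18.8, -0.0]], "roll": [-0.035, -0.070, -0.105, -0.140, -0.175]}
```

>>> send_rows(offset=[[0, 3.8, 0], [0.2, 7.5, 0], [0.5, 11.3, 0], [0.9, 15, 0], [1.3, 18.8, 0]], roll=[-0.035, -0.07, -0.105, -0.14, -0.175])

```text
clock: 9.43
position: [0.5176, 0.2047, 0.125]
ee_rot: [0.886, 0.463, -0.0, -0.0]
ft_force: [-0.2, 0.7, -4.6]
grip_width: 0.233
```

>>> send_rows(offset=[[0, 3.8, 0], [0.2, 7.5, 0], [0.5, 11.3, 0], [0.9, 15, 0], [1.3, 18.8, 0]], roll=[-0.035, -0.07, -0.105, -0.14, -0.175])

```text
clock: 9.85
position: [0.5338, 0.1949, 0.125]
ee_rot: [0.843, 0.539, -0.0, 0.0]
ft_force: [0.1, 0.9, -3.1]
grip_width: 0.229
```

>>> send_rows(offset=[[0, 3.8, 0], [0.2, 7.5, 0], [0.5, 11.3, 0], [0.9, 15, 0], [1.3, 18.8, 0]], roll=[-0.035, -0.07, -0.105, -0.14, -0.175])

```text
clock: 10.27
position: [0.5514, 0.1882, 0.125]
ee_rot: [0.792, 0.61, -0.0, 0.0]
ft_force: [1.5, 0.2, -3.6]
grip_width: 0.229
```

>>> send_rows(offset=[[0, 3.8, 0], [0.2, 7.5, 0], [0.5, 11.3, 0], [0.9, 15, 0], [1.3, 18.8, 0]], roll=[-0.035, -0.07, -0.105, -0.14, -0.175])

```text
clock: 10.68
position: [0.57, 0.1846, 0.1249]
ee_rot: [0.736, 0.677, -0.0, 0.0]
ft_force: [0.7, -0.5, -3.6]
grip_width: 0.23
```

```bash
python3 - <<'E'
from h import *
print(monitor.get_obs()["torque"])
plan(arc((.5809,.2922),[91,95,98],.1255)); held2()
E
```

```text
[-0.37578684  0.0556015  -0.0045717 ]
at [570.  184.6 124.9] phi 85.24 t 10.68 F [ 0.7 -0.5 -3.6] j [-0.62  0.34  0.28  1.65 -0.1   1.16 -0.4 ] w 0.23
tilt [ 1.e-04 -1.e-04 -1.e+00]
{"offset": [[0.1, 2.2, -0.1], [0.2, 4.4, -0.2], [0.3, 6.6, -0.3], [0.4, 8.8, -0.4], [0.5, 11.0, -0.6]], "roll": [-0.020, -0.040, -0.060, -0.080, -0.101]}
{"offset": [[0.0, 1.5, -0.0], [0.1, 3.0, -0.0], [0.1, 4.5, -0.0], [0.1, 6.0, -0.0], [0.1, 7.5, -0.0]], "roll": [-0.014, -0.028, -0.042, -0.056, -0.070]}
{"offset": [[0.0, 1.1, -0.0], [0.0, 2.3, -0.0], [0.0, 3.4, -0.0], [0.0, 4.5, -0.0], [0.1, 5.7, -0.0]], "roll": [-0.010, -0.021, -0.031, -0.042, -0.052]}
wrist h x-0.055 n519 y[-0.0112 0.0106] mid -0.0003 z 0.0292
wrist h x-0.043 n985 y[-0.0116 0.0110] mid -0.0003 z 0.0290
wrist h x-0.031 n1038 y[-0.0117 0.0106] mid -0.0005 z 0.0286
wrist h x-0.019 n1054 y[-0.0109 0.0091] mid -0.0009 z 0.0282
wrist h x-0.007 n1145 y[-0.0108 0.0089] mid -0.0010 z 0.0277
wrist h x0.005 n1954 y[-0.0188 0.0187] mid -0.0000 z 0.0276
wrist h x0.017 n1426 y[-0.0125 0.0102] mid -0.0011 z 0.0265
wrist h x0.029 n1518 y[-0.0125 0.0103] mid -0.0011 z 0.0260
```

>>> send_rows(offset=[[0, 2.2, 0], [0, 4.4, 0], [0.1, 6.6, 0], [0.3, 8.8, 0], [0.5, 11, 0]], roll=[-0.02, -0.04, -0.06, -0.08, -0.1])

```text
clock: 11.15
position: [0.5809, 0.1844, 0.1251]
ee_rot: [0.701, 0.713, 0.0, -0.0]
ft_force: [0.8, 1.0, -4.3]
grip_width: 0.226
```

>>> send_rows(offset=[[0, 1.5, 0], [0, 3, 0], [0, 4.5, 0], [0.1, 6, 0], [0.1, 7.5, 0]], roll=[-0.014, -0.028, -0.042, -0.056, -0.07])

```text
clock: 11.57
position: [0.5884, 0.1845, 0.1251]
ee_rot: [0.676, 0.737, 0.0, -0.0]
ft_force: [-0.3, -0.3, -4.0]
grip_width: 0.228
```

>>> send_rows(offset=[[0, 0.8, 0], [0, 1.6, 0], [0, 2.4, 0], [0, 3.2, 0], [0, 4, 0]], roll=[-0.007, -0.014, -0.021, -0.028, -0.036])

```text
clock: 11.98
position: [0.5919, 0.1847, 0.1249]
ee_rot: [0.663, 0.749, -0.0, -0.0]
ft_force: [-2.9, -0.8, -3.8]
grip_width: 0.228
```

```bash
python3 - <<'E'
from h import *
print(monitor.get_obs()["torque"])
plan([]); held2()
E
```

```text
[-0.57723752  0.54626261  0.17131416]
at [591.9 184.7 124.9] phi 96.98 t 11.98 F [-2.9 -0.8 -3.8] j [-0.57  0.38  0.25  1.59 -0.1   1.18 -0.18] w 0.228
tilt [-9.e-04 -3.e-04 -1.e+00]
wrist h x-0.055 n516 y[-0.0113 0.0109] mid -0.0002 z 0.0291
wrist h x-0.043 n988 y[-0.0115 0.0112] mid -0.0002 z 0.0289
wrist h x-0.031 n1030 y[-0.0114 0.0105] mid -0.0004 z 0.0285
wrist h x-0.019 n1048 y[-0.0106 0.0096] mid -0.0005 z 0.0281
wrist h x-0.007 n1158 y[-0.0105 0.0092] mid -0.0007 z 0.0277
wrist h x0.005 n1937 y[-0.0188 0.0187] mid -0.0000 z 0.0276
wrist h x0.017 n1414 y[-0.0121 0.0107] mid -0.0007 z 0.0266
wrist h x0.029 n1551 y[-0.0121 0.0107] mid -0.0007 z 0.0261
```

>>> send_rows(offset=[[0, 0.5, 0], [0, 1, 0], [0, 1.5, 0], [0, 2, 0], [0, 2, 0]], roll=[-0.005, -0.01, -0.015, -0.018, -0.018])

```text
clock: 12.45
position: [0.5927, 0.1848, 0.1246]
ee_rot: [0.656, 0.754, -0.001, -0.001]
ft_force: [-8.6, -2.7, -1.5]
grip_width: 0.23
```

>>> send_rows(offset=[[0, 0, 0.5], [0, 0, 1], [0, 0, 1.5], [0, 0, 2], [0, 0, 2]], roll=[0, 0, 0, 0, 0])

```text
clock: 12.87
position: [0.5929, 0.185, 0.1233]
ee_rot: [0.656, 0.754, -0.001, -0.001]
ft_force: [-9.9, -2.2, 3.2]
grip_width: 0.228
```

>>> send_rows(offset=[[0, 0, 0.3], [0, 0, 0.6], [0, 0, 0.9], [0, 0, 1.2], [0, 0, 1.2]], roll=[0, 0, 0, 0, 0])

```text
clock: 13.28
position: [0.593, 0.1852, 0.1223]
ee_rot: [0.656, 0.754, -0.001, -0.001]
ft_force: [-11.5, -2.5, 4.4]
grip_width: 0.226
```

```bash
python3 - <<'E'
from h import *
print(monitor.get_obs()["torque"])
plan([]); held2()
E
```

```text
[-0.67124974  2.05085082 -0.18597086]
at [593.  185.2 122.3] phi 97.96 t 13.28 F [-11.5  -2.5   4.4] j [-0.57  0.39  0.25  1.59 -0.1   1.18 -0.16] w 0.226
tilt [-2.4e-03  3.0e-04 -1.0e+00]
wrist h x-0.055 n507 y[-0.0103 0.0115] mid 0.0006 z 0.0281
wrist h x-0.043 n961 y[-0.0108 0.0117] mid 0.0004 z 0.0282
wrist h x-0.031 n1020 y[-0.0110 0.0109] mid -0.0001 z 0.0280
wrist h x-0.019 n1032 y[-0.0106 0.0094] mid -0.0006 z 0.0277
wrist h x-0.007 n1140 y[-0.0105 0.0092] mid -0.0007 z 0.0276
wrist h x0.005 n1941 y[-0.0189 0.0188] mid -0.0001 z 0.0277
wrist h x0.017 n1410 y[-0.0121 0.0105] mid -0.0008 z 0.0270
wrist h x0.029 n1400 y[-0.0123 0.0105] mid -0.0009 z 0.0267
```

>>> send_rows(offset=[[0, -0.3, 0.4], [0, -0.6, 0.8], [0, -0.8, 1.2], [0, -1, 1.6], [0, -1, 1.6]], roll=[0.004, 0.008, 0.012, 0.016, 0.016])

```text
clock: 13.75
position: [0.5924, 0.1852, 0.1206]
ee_rot: [0.662, 0.749, -0.0, -0.001]
ft_force: [-6.8, -2.3, 1.6]
grip_width: 0.228
```

```bash
python3 - <<'E'
from h import *
print(monitor.get_obs()["torque"])
plan([]); held2()
E
```

```text
[-0.40979379  1.45447158  0.21652443]
at [592.4 185.2 120.6] phi 97.07 t 13.75 F [-6.8 -2.3  1.6] j [-0.57  0.39  0.25  1.6  -0.1   1.17 -0.18] w 0.228
tilt [-1.5e-03  4.0e-04 -1.0e+00]
wrist h x-0.055 n504 y[-0.0109 0.0110] mid 0.0001 z 0.0275
wrist h x-0.043 n956 y[-0.0116 0.0109] mid -0.0003 z 0.0277
wrist h x-0.031 n1002 y[-0.0113 0.0105] mid -0.0004 z 0.0276
wrist h x-0.019 n1014 y[-0.0107 0.0093] mid -0.0007 z 0.0276
wrist h x-0.007 n1141 y[-0.0106 0.0091] mid -0.0007 z 0.0275
wrist h x0.005 n1923 y[-0.0188 0.0187] mid -0.0001 z 0.0278
wrist h x0.017 n1423 y[-0.0118 0.0109] mid -0.0005 z 0.0271
wrist h x0.029 n1213 y[-0.0120 0.0105] mid -0.0007 z 0.0270
```

>>> send_rows(offset=[[0, -0.4, 0.3], [0, -0.8, 0.6], [0, -1, 0.8], [0, -1, 0.8], [0, -1, 0.8]], roll=[0, 0, 0, 0, 0])

```text
clock: 14.22
position: [0.5921, 0.1853, 0.1198]
ee_rot: [0.662, 0.749, 0.0, -0.0]
ft_force: [-5.2, -0.2, 1.0]
grip_width: 0.231
```

>>> send_rows(offset=[[0, 0, 0], [0, 0, 0], [0, 0, 0], [0, 0, 0], [0, 0, 0]], roll=[0, 0, 0, 0, 0], newtons=20)

```text
clock: 14.63
position: [0.5921, 0.1853, 0.1196]
ee_rot: [0.662, 0.749, 0.0, -0.0]
ft_force: [-5.1, -0.3, 1.5]
grip_width: 0.228
```

```bash
python3 - <<'E'
from h import *
print(monitor.get_obs()["torque"])
plan([]); held2()
E
```

```text
[-9.05404537e-04  9.58050610e-01  1.62078687e-01]
at [592.1 185.3 119.6] phi 97.07 t 14.63 F [-5.1 -0.3  1.5] j [-0.57  0.39  0.25  1.6  -0.1   1.17 -0.18] w 0.228
tilt [-1.e-04  6.e-04 -1.e+00]
wrist h x-0.055 n483 y[-0.0108 0.0110] mid 0.0001 z 0.0274
wrist h x-0.043 n953 y[-0.0114 0.0110] mid -0.0002 z 0.0275
wrist h x-0.031 n998 y[-0.0113 0.0106] mid -0.0003 z 0.0275
wrist h x-0.019 n1009 y[-0.0106 0.0093] mid -0.0007 z 0.0275
wrist h x-0.007 n1136 y[-0.0105 0.0092] mid -0.0006 z 0.0275
wrist h x0.005 n1918 y[-0.0187 0.0188] mid 0.0001 z 0.0279
wrist h x0.017 n1431 y[-0.0120 0.0108] mid -0.0006 z 0.0273
wrist h x0.029 n1118 y[-0.0119 0.0106] mid -0.0007 z 0.0272
```

>>> send_rows(offset=[[0, 0, 0], [0, 0, 0], [0, 0, 0], [0, 0, 0], [0, 0, 0]], roll=[0, 0, 0, 0, 0], jaw=0.6)

```text
clock: 15.1
position: [0.5926, 0.1848, 0.1197]
ee_rot: [0.662, 0.749, 0.0, 0.0]
ft_force: [0.3, -0.1, 0.3]
grip_width: 0.604
```

>>> send_rows(offset=[[0, 0, -8], [0, 0, -20], [-3, 0, -35], [-10, 0, -50], [-20, 0, -65]], roll=[0, 0, 0, 0, 0])

```text
clock: 15.52
position: [0.5948, 0.1658, 0.1866]
ee_rot: [0.662, 0.75, 0.001, 0.0]
ft_force: [0.1, 0.1, 0.9]
grip_width: 0.602
```

```bash
python3 - <<'E'
from h import *
plan([])
im,d,p=cam("wrist"); cv2.imwrite("pics/w3.png",im); X=cloud(d,p)
for y in np.arange(.13,.24,.012):
    q=X[(abs(X[...,1]-y)<.006)&(X[...,2]>.13)&(X[...,2]<.16)&(abs(X[...,0]-.59)<.03)]
    if len(q)>10: print(round(y,3),len(q),q[:,0].min().round(4),q[:,0].max().round(4),((q[:,0].min()+q[:,0].max())/2).round(4),np.median(q[:,2]).round(4))
E
```

```text
at [594.8 165.8 186.6] phi 97.13 t 15.52 F [0.1 0.1 0.9] j [-0.56  0.33  0.27  1.53 -0.09  1.29 -0.16] w 0.602
tilt [ 0.0011  0.001  -1.    ]
0.13 328 0.5864 0.61 0.5982 0.1457
0.142 611 0.5851 0.6096 0.5973 0.1458
0.154 646 0.5837 0.6083 0.596 0.1458
0.166 675 0.5818 0.607 0.5944 0.1457
0.178 724 0.5806 0.6052 0.5929 0.1458
0.19 750 0.5793 0.6042 0.5917 0.1457
0.202 792 0.578 0.6026 0.5903 0.1457
0.214 822 0.5767 0.6015 0.5891 0.1457
0.226 703 0.5765 0.5998 0.5882 0.143
0.238 433 0.5601 0.6053 0.5827 0.141
```

View pics/w3.png

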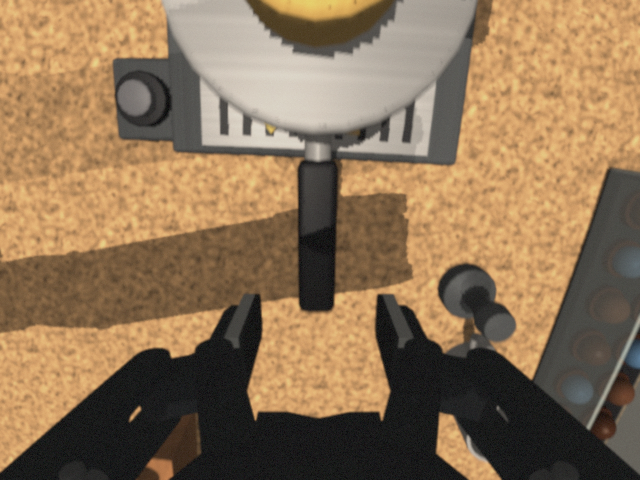

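The portafilter hangs level with its handle to the front (image: (318,235)); the button is at (135,97). I'll measure the button next.

```bash
python3 - <<'E'
from h import *
im,d,p=cam("wrist"); X=cloud(d,p)
q=sel(X,.02,.07,(.39,.475,.2,.3)); print(np.histogram(q[:,2],20,(.02,.07)))
for lo in (.045,.048,.05):
    s=q[q[:,2]>lo]
    if len(s)>5: c,r=cv2.minEnclosingCircle((s[:,:2]*1000).astype(np.float32)); print(lo,len(s),np.round(c,1),round(r,1),s.mean(0).round(4))
plan([(.52,.16,.19,97),(.432,.24,.15,97),(.432,.2508,.07,97)])
E
```

```text
(array([   0,   13,  316, 3718,  362,   55,   59,  245,  907,   65,   48,
        225,  787,   15,    0,    0,    0,    0,    0,    0]), array([0.02  , 0.0225, 0.025 , 0.0275, 0.03  , 0.0325, 0.035 , 0.0375,
       0.04  , 0.0425, 0.045 , 0.0475, 0.05  , 0.0525, 0.055 , 0.0575,
       0.06  , 0.0625, 0.065 , 0.0675, 0.07  ]))
0.045 1075 [432.9 251.3] 15.3 [0.4343 0.2514 0.0504]
0.048 1009 [432.9 251.2] 15.3 [0.4337 0.2514 0.0507]
0.05 802 [433.1 251.4] 14.6 [0.433  0.2514 0.051 ]
at [596.8 163.4 188.7] phi 96.9 t 15.62 F [-0.4 -0.7  0.3] j [-0.56  0.33  0.27  1.53 -0.09  1.29 -0.16] w 0.6
tilt [ 0.0057  0.0014 -1.    ]
{"offset": [[1.2, -15.3, -0.3], [2.3, -30.7, -0.5], [3.5, -46.0, -0.8], [4.7, -61.3, -1.1], [5.9, -76.7, -1.3]], "roll": [-0.000, -0.001, -0.001, -0.001, -0.002]}
{"offset": [[18.0, -15.5, 8.0], [36.1, -31.0, 16.0], [54.1, -46.6, 24.0], [72.1, -62.1, 32.0], [90.1, -77.6, 40.0]], "roll": [0.000, 0.000, 0.000, 0.000, 0.000]}
{"offset": [[2.1, 0.3, 16.0], [4.3, 0.5, 32.0], [6.4, 0.8, 48.0], [8.6, 1.1, 64.0], [10.7, 1.3, 80.0]], "roll": [0.000, 0.000, 0.000, 0.000, 0.000]}
```

>>> send_rows(offset=[[1, -15, 0], [2, -31, 0], [3, -46, -1], [5, -61, -1], [6, -77, -1]], roll=[0, 0, 0, 0, 0], jaw=0)

```text
clock: 16.03
position: [0.5167, 0.162, 0.1855]
ee_rot: [0.662, 0.749, 0.0, -0.0]
ft_force: [0.7, -0.0, 0.7]
grip_width: -0.001
```

>>> send_rows(offset=[[18, -15, 8], [36, -31, 16], [54, -47, 24], [72, -62, 32], [90, -78, 40]], roll=[0, 0, 0, 0, 0])

```text
clock: 16.45
position: [0.428, 0.2423, 0.1453]
ee_rot: [0.662, 0.749, 0.0, -0.0]
ft_force: [0.6, -0.6, 0.3]
grip_width: 0.002
```

>>> send_rows(offset=[[2, 0, 16], [4, 0, 32], [6, 1, 48], [9, 1, 64], [11, 1, 80]], roll=[0, 0, 0, 0, 0])

```text
clock: 16.87
position: [0.4285, 0.253, 0.0649]
ee_rot: [0.662, 0.749, 0.0, -0.0]
ft_force: [0.3, 0.1, 0.0]
grip_width: 0.003
```

```bash
python3 - <<'E'
from h import *
plan([(.4327,.2512,.052,97),(.4327,.2512,.044,97)])
E
```

```text
at [428.5 253.   64.9] phi 97.07 t 16.87 F [0.3 0.1 0. ] j [-0.75  0.19  0.14  1.97 -0.03  0.99 -0.48] w 0.003
tilt [ 3.e-04  6.e-04 -1.e+00]
{"offset": [[-0.5, 0.8, 2.6], [-0.9, 1.6, 5.2], [-1.4, 2.4, 7.8], [-1.8, 3.2, 10.4], [-2.3, 3.9, 12.9]], "roll": [0.000, 0.001, 0.001, 0.001, 0.001]}
{"offset": [[0.0, 0.0, 1.6], [0.0, 0.0, 3.2], [0.0, 0.0, 4.8], [0.0, 0.0, 6.4], [0.0, 0.0, 8.0]], "roll": [0.000, 0.000, 0.000, 0.000, 0.000]}
```

>>> send_rows(offset=[[-1, 1, 3], [-1, 2, 5], [-1, 2, 8], [-2, 3, 10], [-2, 4, 13]], roll=[0, 0, 0, 0, 0])

```text
clock: 17.28
position: [0.4336, 0.2509, 0.0532]
ee_rot: [0.662, 0.749, 0.001, 0.0]
ft_force: [-0.1, -0.4, -0.3]
grip_width: -0.002
```

>>> send_rows(offset=[[0, 0, 1], [0, 0, 2], [0, 0, 4], [0, 0, 5], [0, 0, 6]], roll=[0, 0, 0, 0, 0])

```text
clock: 17.7
position: [0.4329, 0.2508, 0.0464]
ee_rot: [0.662, 0.749, 0.0, -0.0]
ft_force: [0.7, -0.2, 0.0]
grip_width: 0.001
```

>>> send_rows(offset=[[0, 0, 0.5], [0, 0, 1], [0, 0, 1.5], [0, 0, 2], [0, 0, 2]], roll=[0, 0, 0, 0, 0])

```text
clock: 18.12
position: [0.4329, 0.2508, 0.0444]
ee_rot: [0.662, 0.749, 0.0, -0.0]
ft_force: [0.3, -0.2, 0.6]
grip_width: 0.006
```

>>> send_rows(offset=[[0, 0, 0.7], [0, 0, 1.4], [0, 0, 2], [0, 0, 2.5], [0, 0, 2.5]], roll=[0, 0, 0, 0, 0])

```text
clock: 18.53
position: [0.4328, 0.2507, 0.0418]
ee_rot: [0.662, 0.749, -0.0, -0.0]
ft_force: [0.7, 0.6, 0.4]
grip_width: -0.001
```

>>> send_rows(offset=[[0, 0, 0.5], [0, 0, 1], [0, 0, 1.5], [0, 0, 2], [0, 0, 2]], roll=[0, 0, 0, 0, 0])

```text
clock: 18.95
position: [0.4328, 0.2508, 0.0399]
ee_rot: [0.662, 0.749, -0.0, -0.0]
ft_force: [0.5, 0.0, 0.1]
grip_width: 0.0
```

```bash
python3 - <<'E'
from h import *
im,d,p=cam("scene"); u=proj([.4328,.2508,.0399],p)[0]; v=proj([.433,.2512,.051],p)[0]; print(u,v)
im2,d2,p2=cam("wrist"); print(proj([.4328,.2508,.0399],p2))
c=cv2.resize(im[150:230,330:430],(500,400),interpolation=cv2.INTER_CUBIC); w=cv2.resize(im2[200:480,150:490],(300,247)); o=np.zeros((400,800,3),np.uint8); o[:,:500]=c;o[:247,500:]=w; cv2.imwrite("pics/b1.png",o)
E
```

```text
[366.56008612 190.49405388] [366.95724195 187.21825745]
[[317.02700125 285.28004421]]
```

View pics/b1.png

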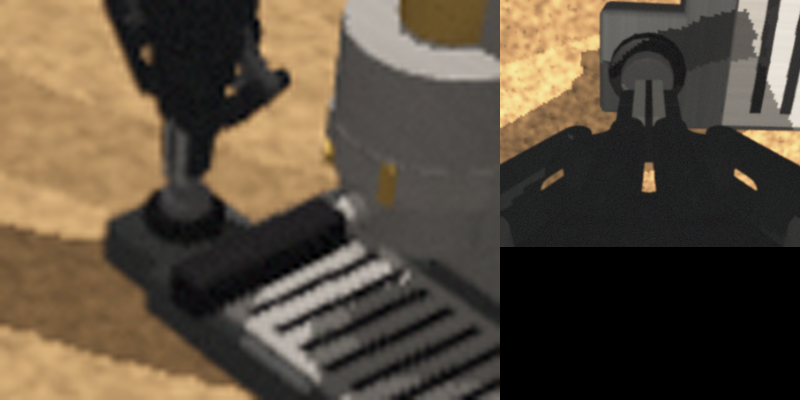

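```bash
python3 - <<'E'
from h import *
im,d,p=cam("wrist"); X=cloud(d,p)
q=sel(X,.02,.12,(.405,.47,.22,.28)); print(np.histogram(q[:,2],20,(.02,.12)))
s=q[(q[:,2]>.035)&(q[:,2]<.056)]; print(np.histogram(s[:,2],10))
for r in range(250,330,8): print(r,X[r,305:335:10].round(4).tolist())
im,d,p=cam("scene");Y=cloud(d,p); 
for r in range(176,204,3): print(r,Y[r,360:376:3,2].round(3), Y[r,366].round(3))
E
```

```text
(array([   0, 5091,  481,  387, 2277,  401, 1324,    0,    5,  199,  339,
        398,  389,  471,  389,  812,  468, 1698, 2185, 4196]), array([0.02 , 0.025, 0.03 , 0.035, 0.04 , 0.045, 0.05 , 0.055, 0.06 ,
       0.065, 0.07 , 0.075, 0.08 , 0.085, 0.09 , 0.095, 0.1  , 0.105,
       0.11 , 0.115, 0.12 ]))
(array([  76,   78,  457, 1870,  140,   73,   79,  154,  831,  631]), array([0.03502514, 0.03680558, 0.03858601, 0.04036644, 0.04214688,
       0.04392731, 0.04570774, 0.04748818, 0.04926861, 0.05104905,
       0.05282948]))
250 [[0.4246, 0.2697, 0.0416], [0.4295, 0.2701, 0.041], [0.4344, 0.2706, 0.0407]]
258 [[0.425, 0.2658, 0.0421], [0.4299, 0.2664, 0.0423], [0.435, 0.2662, 0.04]]
266 [[0.4254, 0.2644, 0.0493], [0.4302, 0.2649, 0.0491], [0.4349, 0.2655, 0.049]]
274 [[0.4259, 0.2611, 0.0513], [0.4306, 0.2617, 0.0512], [0.4353, 0.262, 0.0506]]
282 [[0.4263, 0.2569, 0.051], [0.4311, 0.2571, 0.0502], [0.4358, 0.2582, 0.0512]]
290 [[0.4268, 0.2525, 0.0505], [0.4315, 0.2536, 0.0515], [0.4363, 0.2544, 0.052]]
298 [[0.4268, 0.2592, 0.0721], [0.431, 0.2597, 0.072], [0.4351, 0.2604, 0.0724]
[... 196 characters left out ...]
0.4311, 0.2598, 0.0914], [0.4346, 0.2611, 0.0928]]
176 [-0.005  0.093  0.099  0.1    0.112 -0.003] [0.443 0.238 0.099]
179 [-0.006  0.086  0.085  0.089  0.088 -0.001] [0.439 0.242 0.085]
182 [-0.004  0.073  0.076  0.081 -0.006 -0.005] [0.44  0.241 0.076]
185 [-0.001  0.064  0.07   0.067 -0.004  0.002] [0.445 0.238 0.07 ]
188 [ 0.043  0.05   0.05   0.051 -0.004 -0.002] [0.434 0.247 0.05 ]
191 [0.039 0.048 0.049 0.05  0.04  0.025] [0.444 0.24  0.049]
194 [0.039 0.04  0.039 0.037 0.041 0.028] [0.444 0.241 0.039]
197 [0.023 0.034 0.033 0.036 0.028 0.028] [0.45  0.237 0.033]
200 [0.029 0.027 0.024 0.029 0.143 0.144] [0.451 0.237 0.024]
203 [0.022 0.027 0.144 0.146 0.145 0.142] [0.592 0.13  0.144]
```

>>> send_rows(offset=[[0, 0, 1], [0, 0, 2], [0, 0, 3], [0, 0, 4], [0, 0, 5]], roll=[0, 0, 0, 0, 0])

```text
clock: 19.57
position: [0.4329, 0.2508, 0.0349]
ee_rot: [0.662, 0.749, 0.0, -0.0]
ft_force: [-0.7, 0.2, 1.0]
grip_width: 0.004
```

>>> send_rows(offset=[[0, 0, 1], [0, 0, 2], [0, 0, 3], [0, 0, 4], [0, 0, 4]], roll=[0, 0, 0, 0, 0])

```text
clock: 19.98
position: [0.4328, 0.2508, 0.0308]
ee_rot: [0.662, 0.749, -0.0, -0.0]
ft_force: [-0.5, -0.1, -0.3]
grip_width: -0.0
```

>>> send_rows(offset=[[0, 0, 1], [0, 0, 2], [0, 0, 3], [0, 0, 3], [0, 0, 3]], roll=[0, 0, 0, 0, 0])

```text
clock: 20.4
position: [0.433, 0.2508, 0.0281]
ee_rot: [0.662, 0.749, 0.0, -0.0]
ft_force: [0.5, 0.5, 2.6]
grip_width: -0.003
```

```bash
python3 - <<'E'
from h import *
plan([])
im,d,p=cam("wrist"); X=cloud(d,p); cv2.imwrite("pics/b2.png",im[180:420,180:460])
for r in range(250,330,6): print(r,X[r,305:335:10].round(4).tolist())
E
```

```text
at [433.  250.8  28.1] phi 97.04 t 20.4 F [0.5 0.5 2.6] j [-0.74  0.25  0.14  1.99 -0.04  0.91 -0.46] w -0.003
tilt [ 1.e-04  2.e-04 -1.e+00]
250 [[0.4246, 0.2728, 0.0383], [0.4292, 0.2739, 0.04], [0.4339, 0.2741, 0.0387]]
256 [[0.4249, 0.2709, 0.0413], [0.4295, 0.2717, 0.0419], [0.4341, 0.272, 0.0412]]
262 [[0.4253, 0.2678, 0.0407], [0.4299, 0.2685, 0.041], [0.4345, 0.269, 0.0409]]
268 [[0.4256, 0.2652, 0.0417], [0.4302, 0.2662, 0.0428], [0.4348, 0.2664, 0.0419]]
274 [[0.4259, 0.2644, 0.0468], [0.4303, 0.2653, 0.0477], [0.4348, 0.2656, 0.0471]]
280 [[0.4262, 0.2624, 0.0489], [0.4306, 0.263, 0.049], [0.435, 0.2636, 0.0491]]
286 [[0.4265, 0.2596, 0.0492], [0.431, 0.26, 0.0489], [0.4353, 0.261, 0.0498]]
292 [[0.4267, 0.2593, 0.0546], [0.431, 0.26, 0.055], [0.4353, 0.2604, 0.0548]]
298 [[0.4269, 0.2592, 0.06], [0.4311, 0.2597, 0.06], [0.4351, 0.2609, 0.0614]]
304 [[0.4271, 0.2598, 0.0664], [0.4311, 0.26, 0.0659], [0.4351, 0.2604, 0.0656]]
310 [[0.4273, 0.2594, 0.0706], [0.4312, 0.2596, 0.0701], [0.435, 0.2603, 0.0704]]
316 [[0.4274, 0.2599, 0.0761], [0.4312, 0.2596, 0.0748], [0.435, 0.2601, 0.0748]]
322 [[0.4276, 0.2598, 0.0801], [0.4312, 0.2604, 0.0804], [0.4349, 0.2604, 0.0796]]
328 [[0.4277, 0.2597, 0.0841], [0.4312, 0.2601, 0.084], [0.4348, 0.2603, 0.0836]]
```

View pics/b2.png

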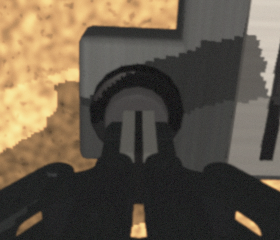

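Contact: fingers are pushing the button, so the real tips lie ~21 mm above the reported TCP when shut. Pressing through.

>>> send_rows(offset=[[0, 0, 1], [0, 0, 2], [0, 0, 3], [0, 0, 4], [0, 0, 4.5]], roll=[0, 0, 0, 0, 0])

```text
clock: 20.87
position: [0.4331, 0.2509, 0.0238]
ee_rot: [0.662, 0.749, 0.0, -0.0]
ft_force: [-3.8, -2.2, 12.5]
grip_width: -0.001
```

>>> send_rows(offset=[[0, 0, 0.5], [0, 0, 1], [0, 0, 1.5], [0, 0, 1.5], [0, 0, 1.5]], roll=[0, 0, 0, 0, 0])

```text
clock: 21.28
position: [0.4332, 0.2509, 0.0235]
ee_rot: [0.662, 0.749, 0.0, -0.0]
ft_force: [-7.9, -4.3, 22.9]
grip_width: 0.002
```

```bash
python3 - <<'E'
from h import *
plan([(.433,.2508,.15,97),(.433,.2,.23,97),(.45,.05,.25,95),(.5,-.09,.25,92),(.52,-.16,.25,90)])
E
```

```text
at [433.2 250.9  23.5] phi 97.03 t 21.28 F [-7.9 -4.3 22.9] j [-0.74  0.25  0.14  1.99 -0.04  0.9  -0.46] w 0.002
tilt [ 2.e-04  6.e-04 -1.e+00]
{"offset": [[-0.0, -0.0, -25.3], [-0.0, -0.1, -50.6], [-0.1, -0.1, -75.9], [-0.1, -0.2, -101.2], [-0.1, -0.2, -126.5]], "roll": [0.000, 0.000, 0.000, 0.000, 0.001]}
{"offset": [[-10.1, -1.2, -16.0], [-20.2, -2.5, -32.0], [-30.3, -3.7, -48.0], [-40.3, -5.0, -64.0], [-50.4, -6.2, -80.0]], "roll": [0.000, 0.000, 0.000, 0.000, 0.000]}
{"offset": [[-30.2, -0.3, -4.0], [-60.4, -0.6, -8.0], [-90.6, -0.8, -12.0], [-120.8, -1.1, -16.0], [-151.0, -1.4, -20.0]], "roll": [0.007, 0.014, 0.021, 0.028, 0.035]}
{"offset": [[-28.8, 7.5, -0.0], [-57.5, 15.0, -0.0], [-86.3, 22.6, -0.0], [-115.1, 30.1, -0.0], [-143.8, 37.6, -0.0]], "roll": [0.010, 0.021, 0.031, 0.042, 0.052]}
{"offset": [[-14.1, 3.5, -0.0], [-28.3, 7.0, -0.0], [-42.4, 10.5, -0.0], [-56.5, 14.0, -0.0], [-70.7, 17.5, -0.0]], "roll": [0.007, 0.014, 0.021, 0.028, 0.035]}
```

>>> send_rows(offset=[[0, 0, -25], [0, 0, -51], [0, 0, -76], [0, 0, -101], [0, 0, -126]], roll=[0, 0, 0, 0, 0])

```text
clock: 21.7
position: [0.4326, 0.2505, 0.1489]
ee_rot: [0.662, 0.749, -0.0, -0.0]
ft_force: [0.4, 0.4, 0.1]
grip_width: -0.003
```

>>> send_rows(offset=[[-10, -1, -16], [-20, -2, -32], [-30, -4, -48], [-40, -5, -64], [-50, -6, -80]], roll=[0, 0, 0, 0, 0], jaw=1)

```text
clock: 22.12
position: [0.4329, 0.1998, 0.2285]
ee_rot: [0.662, 0.749, -0.0, -0.0]
ft_force: [0.0, 0.0, 0.1]
grip_width: 0.71
```

>>> send_rows(offset=[[-30, 0, -4], [-60, -1, -8], [-91, -1, -12], [-121, -1, -16], [-151, -1, -20]], roll=[0.007, 0.014, 0.021, 0.028, 0.035])

```text
clock: 22.53
position: [0.4504, 0.0489, 0.2479]
ee_rot: [0.675, 0.737, -0.0, -0.0]
ft_force: [1.2, 0.4, -0.2]
grip_width: 1.002
```

>>> send_rows(offset=[[-29, 7, 0], [-58, 15, 0], [-86, 23, 0], [-115, 30, 0], [-144, 38, 0]], roll=[0.01, 0.021, 0.031, 0.042, 0.052])

```text
clock: 22.95
position: [0.5012, -0.0911, 0.2478]
ee_rot: [0.694, 0.72, 0.0, -0.0]
ft_force: [1.3, 0.2, -0.4]
grip_width: 0.997
```

>>> send_rows(offset=[[-14, 3, 0], [-28, 7, 0], [-42, 10, 0], [-57, 14, 0], [-71, 18, 0]], roll=[0.007, 0.014, 0.021, 0.028, 0.035])

```text
clock: 23.37
position: [0.5217, -0.1608, 0.2476]
ee_rot: [0.707, 0.707, -0.0, -0.0]
ft_force: [0.5, 1.1, -0.3]
grip_width: 1.003
```

```bash
python3 - <<'E'
from h import *
plan([])
im,d,p=cam("wrist"); X=cloud(d,p); cv2.imwrite("pics/w4.png",im); np.savez("w4.npz",im=im,X=X)
im,d,p=cam("scene"); cv2.imwrite("pics/s4.png",im[110:250,340:520])
E
```

```text
at [ 521.7 -160.8  247.6] phi 90.04 t 23.37 F [ 0.5  1.1 -0.3] j [-0.32  0.14  0.6   1.64 -0.08  1.38  0.29] w 1.003
tilt [-5.e-04  0.e+00 -1.e+00]
```

View pics/w4.png

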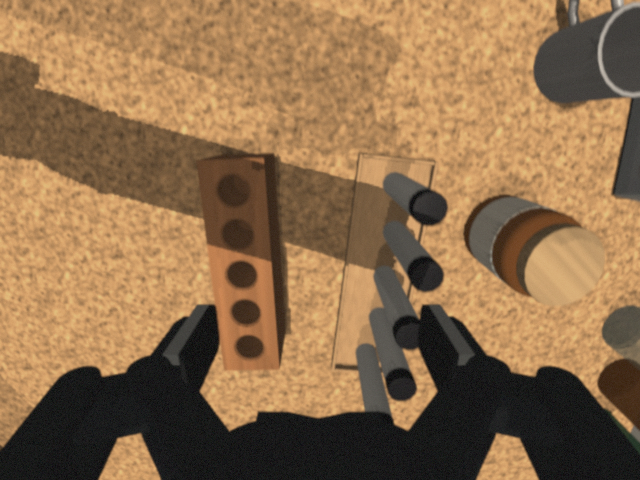

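Rack holes at (234,189)…(249,347), tubes' caps (428,207)…(400,384). Now precise fits.

```bash
cat >> h.py <<'E'
from scipy.optimize import least_squares
def rayz(ct,p,z):
    f=240/np.tan(np.radians(p["fovy"])/2); K=np.array([[f,0,p["cx"]],[0,f,p["cy"]],[0,0,1.]])
    n=cv2.undistortPoints(np.asarray(ct,float).reshape(-1,1,2),K,np.array([p["k1"],0,0,0.])).reshape(-1,2)
    R=np.array(p["R"]); C=-R.T@np.array(p["t"]); D=np.c_[n,np.ones(len(n))]@R
    return C+D*((z-C[2])/D[:,2])[:,None]
def fitc(q,r,c0):
    f=least_squares(lambda w:np.hypot(q[:,0]-w[0],q[:,1]-w[1])-r,c0,loss="soft_l1",f_scale=.0007); return f.x,np.median(abs(f.fun))
def holes(X,p,guess=[(.442+.0007*k,-.227+.044*k) for k in (2,1,0,-1,-2)],z=.08,r=.0155,verbose=1):
    out=[]
    for g in guess:
        # a pixel is hole if its z<.074 and ray crosses z=.08 plane within 22mm of guess
        h,w=X.shape[:2]; u0=proj([g[0],g[1],z],p)[0].round().astype(int)
        if not(30<u0[0]<w-30 and 30<u0[1]<h-30): out.append(None); continue
        v,u=np.mgrid[max(0,u0[1]-35):min(h,u0[1]+36),max(0,u0[0]-35):min(w,u0[0]+36)]; uv=np.c_[u.ravel(),v.ravel()]
        P=rayz(uv,p,z); zz=X[uv[:,1],uv[:,0],2]
        m=((zz<.0755)&(np.hypot(P[:,0]-g[0],P[:,1]-g[1])<.0195)).reshape(u.shape).astype(np.uint8)
        cs=cv2.findContours(m,0,1)[0]
        if not cs: out.append(None); continue
        ct=max(cs,key=cv2.contourArea).reshape(-1,2)+[u[0,0],v[0,0]]
        q=rayz(ct,p,z)[:,:2]; c,e=fitc(q,r-.0004,g); 
        fr=least_squares(lambda w:np.hypot(q[:,0]-w[0],q[:,1]-w[1])-w[2],[*c,r],loss="soft_l1",f_scale=.0007).x
        if verbose: print("hole",np.round(g,3),len(q),c.round(4),e.round(4),"free",fr.round(4))
        out.append(c)
    return out
def caps(X,p,guess,z=.144,r=.014):
    for g in guess:
        q=X[(X[...,2]>z-.004)&(X[...,2]<z+.004)&(np.hypot(X[...,0]-g[0],X[...,1]-g[1])<.022)]
        if len(q)<20: print("cap none",g); continue
        m=((np.abs(X[...,2]-z)<.004)&(np.hypot(X[...,0]-g[0],X[...,1]-g[1])<.022)).astype(np.uint8)
        ct=max(cv2.findContours(m,0,1)[0],key=cv2.contourArea).reshape(-1,2); P=rayz(ct,p,z)[:,:2]
        c,e=fitc(P,r,g); print("cap",np.round(g,3),len(P),c.round(4),e.round(4),"mean",q[:,:2].mean(0).round(4),"z",np.median(q[:,2]).round(4))
T=[(.611,-.142),(.614,-.201),(.605,-.260),(.602,-.318),(.5875,-.372)]
E
python3 - <<'E'
from h import *
for c in ("wrist","top","scene"):
    im,d,p=cam(c);X=cloud(d,p); print(c); holes(X,p); caps(X,p,T)
E
```

```text
wrist
hole [ 0.443 -0.139] 89 [ 0.4403 -0.1378] 0.0003 free [ 0.4403 -0.1378  0.0149]
hole [ 0.443 -0.183] 83 [ 0.4417 -0.1815] 0.0004 free [ 0.4417 -0.1815  0.0147]
hole [ 0.442 -0.227] 81 [ 0.4429 -0.2253] 0.0005 free [ 0.4429 -0.2253  0.0147]
hole [ 0.441 -0.271] 73 [ 0.444  -0.2682] 0.0006 free [ 0.4439 -0.2683  0.0145]
hole [ 0.441 -0.315] 68 [ 0.445  -0.3122] 0.0008 free [ 0.4452 -0.3121  0.0142]
cap [ 0.611 -0.142] 102 [ 0.6095 -0.1418] 0.0002 mean [ 0.6097 -0.1418] z 0.1435
cap [ 0.614 -0.201] 94 [ 0.6128 -0.1997] 0.0003 mean [ 0.613  -0.1998] z 0.1436
cap [ 0.605 -0.26 ] 86 [ 0.6031 -0.2573] 0.0008 mean [ 0.6016 -0.2574] z 0.1436
cap [ 0.602 -0.318] 79 [ 0.6013 -0.3154] 0.0005 mean [ 0.6015 -0.3156] z 0.1436
cap [ 0.588 -0.372] 27 [ 0.5846 -0.3699] 0.0011 mean [ 0.5901 -0.3594] z 0.1424
top
hole [ 0.443 -0.139] 40 [ 0.4405 -0.1387] 0.0007 free [ 0.4405 -0.1387  0.0149]
hole [ 0.443 -0.183] 31 [ 0.4421 -0.1846] 0.0008 free [ 0.4413 -0.1779  0.0099]
cap [ 0.611 -0.142] 36 [ 0.6108 -0.1419] 0.0009 mean [ 0.6107 -0.1419] z 0.144
cap none (0.614, -0.201)
cap none (0.605, -0.26)
c
[... 155 characters left out ...]
] 32 [ 0.4452 -0.1827] 0.0021 free [ 0.4459 -0.1829  0.0131]
hole [ 0.442 -0.227] 31 [ 0.4451 -0.227 ] 0.0016 free [ 0.4457 -0.2269  0.0133]
hole [ 0.441 -0.271] 30 [ 0.4465 -0.2713] 0.0016 free [ 0.4469 -0.2718  0.0133]
hole [ 0.441 -0.315] 29 [ 0.4467 -0.3151] 0.0024 free [ 0.4465 -0.3151  0.0127]
cap [ 0.611 -0.142] 32 [ 0.6118 -0.144 ] 0.0008 mean [ 0.6117 -0.144 ] z 0.1436
cap [ 0.614 -0.201] 34 [ 0.6151 -0.2023] 0.0009 mean [ 0.6149 -0.2022] z 0.1438
cap [ 0.605 -0.26 ] 33 [ 0.6071 -0.259 ] 0.0004 mean [ 0.6064 -0.2589] z 0.1432
cap [ 0.602 -0.318] 35 [ 0.6037 -0.3179] 0.0006 mean [ 0.603  -0.3178] z 0.1431
cap [ 0.588 -0.372] 34 [ 0.5892 -0.3724] 0.0006 mean [ 0.5887 -0.3724] z 0.1432
```

```bash
python3 - <<'E'
from h import *
for c in ("top","scene"):
    X=np.load(c+"0.npz")["X"]; p=eyes.camera_params(c); print(c)
    H=holes(X,p); caps(X,p,T)
    q=sel(X,.076,.084,(.40,.49,-.36,-.09)); r=cv2.minAreaRect((q[:,:2]*1000).astype(np.float32)); print(r)
plan([(.57,-.142,.25,90),(.6095,-.142,.17,90),(.6095,-.142,.084,90)])
E
```

```text
top
hole [ 0.443 -0.139] 40 [ 0.4404 -0.1388] 0.0006 free [ 0.4404 -0.1388  0.0149]
hole [ 0.443 -0.183] 39 [ 0.4422 -0.1835] 0.0008 free [ 0.4422 -0.1835  0.0144]
hole [ 0.442 -0.227] 40 [ 0.4434 -0.2277] 0.0008 free [ 0.4433 -0.2276  0.0144]
hole [ 0.441 -0.271] 39 [ 0.4436 -0.2712] 0.0009 free [ 0.4439 -0.2713  0.0144]
hole [ 0.441 -0.315] 40 [ 0.4447 -0.3143] 0.0007 free [ 0.4447 -0.3143  0.0145]
cap [ 0.611 -0.142] 35 [ 0.6109 -0.142 ] 0.0009 mean [ 0.611  -0.1419] z 0.1443
cap [ 0.614 -0.201] 38 [ 0.6141 -0.2011] 0.0005 mean [ 0.6141 -0.2011] z 0.1441
cap [ 0.605 -0.26 ] 36 [ 0.6051 -0.2598] 0.0008 mean [ 0.605  -0.2597] z 0.1443
cap [ 0.602 -0.318] 35 [ 0.6024 -0.3175] 0.0007 mean [ 0.6023 -0.3176] z 0.1442
cap [ 0.588 -0.372] 36 [ 0.5871 -0.3721] 0.0006 mean [ 0.5872 -0.3721] z 0.1444
((442.2149658203125, -227.0985107421875), (65.18978881835938, 238.38717651367188), 1.0580990314483643)
scene
hole [ 0.443 -0.139] 38 [ 0.4454 -0.1408] 0.0015 free [ 0.4453 -0.1407  0.0147]
hole [ 0.443 -0.183] 31 [ 0.4448 -0.1826] 0.0017 free [ 0.4453 -0.1827  0.0136]
hole [ 0.442 -0.227] 34 [ 0
[... 615 characters left out ...]
43.9460144042969, -227.36331176757812), (69.45532989501953, 233.75177001953125), 1.1915630102157593)
at [ 521.6 -159.2  247.6] phi 90.1 t 23.62 F [ 0.4  1.  -0.5] j [-0.32  0.14  0.6   1.64 -0.08  1.38  0.29] w 1.0
tilt [-6.e-04  4.e-04 -1.e+00]
{"offset": [[3.4, 9.7, -0.5], [6.9, 19.4, -0.9], [10.3, 29.1, -1.4], [13.7, 38.8, -1.9], [17.1, 48.5, -2.4]], "roll": [0.000, 0.001, 0.001, 0.001, 0.002]}
{"offset": [[0.0, 7.9, 16.0], [0.0, 15.8, 32.0], [0.0, 23.7, 48.0], [0.0, 31.6, 64.0], [0.0, 39.5, 80.0]], "roll": [0.000, 0.000, 0.000, 0.000, 0.000]}
{"offset": [[0.0, 0.0, 17.2], [0.0, 0.0, 34.4], [0.0, 0.0, 51.6], [0.0, 0.0, 68.8], [0.0, 0.0, 86.0]], "roll": [0.000, 0.000, 0.000, 0.000, 0.000]}
```

>>> send_rows(offset=[[3, 10, 0], [7, 19, -1], [10, 29, -1], [14, 39, -2], [17, 49, -2]], roll=[0, 0, 0, 0, 0], jaw=0.7)

```text
clock: 24.03
position: [0.5721, -0.1417, 0.25]
ee_rot: [0.706, 0.708, 0.0, -0.0]
ft_force: [-0.2, -0.5, 1.0]
grip_width: 0.7
```

>>> send_rows(offset=[[0, 8, 15], [0, 16, 30], [0, 24, 45], [0, 32, 60], [0, 40, 75]], roll=[0, 0, 0, 0, 0])

```text
clock: 24.45
position: [0.6118, -0.1424, 0.1739]
ee_rot: [0.707, 0.708, -0.0, -0.0]
ft_force: [-0.1, 0.8, -0.6]
grip_width: 0.7
```

```bash
python3 - <<'E'
from h import *
plan([(.610,-.142,.12,90),(.610,-.142,.077,90)])
im,d,p=cam("wrist");X=cloud(d,p);caps(X,p,T[:2])
E
```

```text
at [ 611.8 -142.4  173.9] phi 90.09 t 24.45 F [-0.1  0.8 -0.6] j [-0.28  0.39  0.57  1.53 -0.22  1.28  0.32] w 0.7
tilt [-3.e-04  0.e+00 -1.e+00]
{"offset": [[0.1, -0.4, 10.8], [0.2, -0.7, 21.6], [0.2, -1.1, 32.3], [0.3, -1.4, 43.1], [0.4, -1.8, 53.9]], "roll": [0.000, 0.001, 0.001, 0.001, 0.002]}
{"offset": [[0.0, 0.0, 8.6], [0.0, 0.0, 17.2], [0.0, 0.0, 25.8], [0.0, 0.0, 34.4], [0.0, 0.0, 43.0]], "roll": [0.000, 0.000, 0.000, 0.000, 0.000]}
cap [ 0.611 -0.142] 133 [ 0.6106 -0.1415] 0.0002 mean [ 0.6106 -0.1415] z 0.1436
cap [ 0.614 -0.201] 121 [ 0.6139 -0.199 ] 0.0005 mean [ 0.6139 -0.1992] z 0.1435
```

>>> send_rows(offset=[[0, -1, 20], [0, -1, 40], [0, -1, 60], [0, -1, 80], [0, -1, 97]], roll=[0, 0, 0, 0, 0])

```text
clock: 24.92
position: [0.6098, -0.1425, 0.0768]
ee_rot: [0.707, 0.708, -0.0, -0.0]
ft_force: [0.8, -0.1, 0.0]
grip_width: 0.696
```

>>> send_rows(offset=[[0, 0, 0], [0, 0, 0], [0, 0, 0], [0, 0, 0], [0, 0, 0]], roll=[0, 0, 0, 0, 0], jaw=0, newtons=90)

```text
clock: 25.33
position: [0.6104, -0.143, 0.0792]
ee_rot: [0.707, 0.707, 0.001, 0.001]
ft_force: [0.9, 0.4, 2.6]
grip_width: 0.305
```

>>> send_rows(offset=[[0, 0, 0], [0, 0, 0], [0, 0, -5], [0, 0, -12], [0, 0, -20]], roll=[0, 0, 0, 0, 0])

```text
clock: 25.75
position: [0.6093, -0.1428, 0.0983]
ee_rot: [0.707, 0.707, -0.0, -0.0]
ft_force: [-0.1, 0.8, 0.1]
grip_width: 0.306
```

>>> send_rows(offset=[[0, 0, -16], [0, 0, -32], [0, 0, -48], [0, 0, -64], [0, 0, -80]], roll=[0, 0, 0, 0, 0])

```text
clock: 26.17
position: [0.6096, -0.1429, 0.1795]
ee_rot: [0.707, 0.707, 0.0, 0.0]
ft_force: [1.1, 0.0, -0.9]
grip_width: 0.313
```

```bash
cat >> h.py <<'E'
def tube(cams=("wrist",),save=None):
    "axis of held tube relative to TCP (world axes), at several heights"
    for c in cams:
        p0,ph,R,o=phi0(); im,d,p=cam(c); X=cloud(d,p); L=X-p0
        if save: cv2.imwrite(f"pics/{save}_{c}.png",im)
        for z0 in (-.05,-.035,-.02,-.005,.01):
            q=L[(abs(L[...,2]-z0)<.008)&(np.hypot(L[...,0],L[...,1])<.03)]
            if len(q)>25:
                x,e=fitc(q[:,:2],.014,(0,0)); print(c,"z%.3f"%z0,len(q),x.round(4),e.round(4))
        t=X[(np.hypot(L[...,0],L[...,1])<.012)]
        print("lowest",np.nanmin(t[:,2]).round(4),"rel",(np.nanmin(t[:,2])-p0[2]).round(4))
    return X,p
E
python3 - <<'E'
from h import *
X,p=tube(("scene","wrist"),save="t0"); holes(X,p); plan([(.53,-.139,.18,90),(.441,-.139,.18,90)])
E
```

```text
scene z-0.050 69 [-0.0008 -0.0003] 0.0008
scene z-0.035 74 [-0.0009 -0.0001] 0.0008
scene z-0.020 73 [-0.0005 -0.0001] 0.0009
scene z-0.005 74 [-0.0008 -0.0005] 0.0007
scene z0.010 60 [-0.0004 -0.0005] 0.0008
lowest 0.1031 rel -0.0764
wrist z-0.050 270 [0.0008 0.0002] 0.0001
wrist z-0.035 328 [0.0008 0.0002] 0.0002
wrist z-0.020 409 [0.0007 0.0002] 0.0001
wrist z-0.005 516 [0.0007 0.0002] 0.0002
wrist z0.010 643 [0.0006 0.0003] 0.0002
lowest 0.0011 rel -0.1818
hole [ 0.443 -0.139] 103 [ 0.442  -0.1375] 0.0006 free [ 0.442  -0.1376  0.0145]
hole [ 0.443 -0.183] 96 [ 0.4435 -0.1807] 0.0005 free [ 0.4434 -0.1807  0.0146]
hole [ 0.442 -0.227] 91 [ 0.4447 -0.2241] 0.0007 free [ 0.4446 -0.2241  0.0143]
hole [ 0.441 -0.271] 85 [ 0.4457 -0.2677] 0.0012 free [ 0.4454 -0.2674  0.0139]
at [ 611.1 -143.4  181.3] phi 90.05 t 26.27 F [ 0.6 -0.2 -0.8] j [-0.28  0.38  0.57  1.52 -0.21  1.29  0.32] w 0.307
tilt [ 4.8e-03 -4.0e-04 -1.0e+00]
{"offset": [[0.9, -16.2, 0.3], [1.8, -32.4, 0.5], [2.7, -48.6, 0.8], [3.6, -64.8, 1.1], [4.5, -81.0, 1.3]], "roll": [0.000, 0.000, 0.001, 0.001, 0.001]}
{"offset": [[-0.0, -17.8, -0.0], [-0.0, -35.6, -0.0], [-0.0, -53.4, -0.0], [-0.0, -71.2, -0.0], [-0.0, -89.0, -0.0]], "roll": [0.000, 0.000, 0.000, 0.000, 0.000]}
```

View pics/t0_wrist.png

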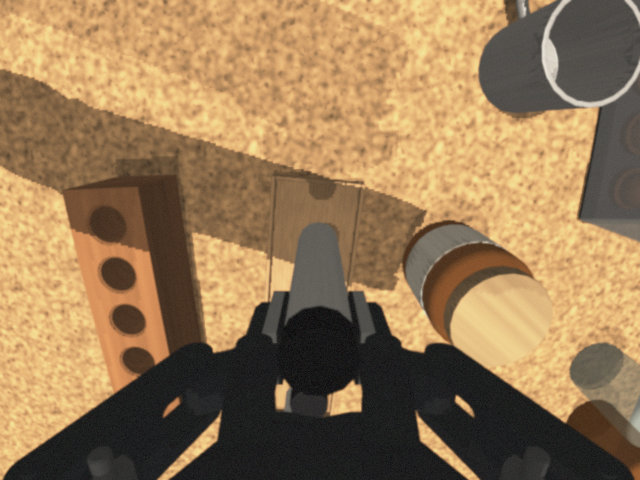

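Tube is held upright. Carry it over hole 0 and re-measure there.

>>> send_rows(offset=[[1, -16, 0], [2, -33, 0], [3, -49, 0], [4, -65, 0], [4, -81, 0]], roll=[0, 0, 0, 0, 0])

```text
clock: 26.68
position: [0.5275, -0.1387, 0.1772]
ee_rot: [0.707, 0.708, -0.0, -0.0]
ft_force: [0.3, 0.1, -0.9]
grip_width: 0.309
```

>>> send_rows(offset=[[0, -18, 0], [0, -36, 0], [0, -54, 0], [0, -71, 0], [0, -89, 0]], roll=[0, 0, 0, 0, 0])

```text
clock: 27.1
position: [0.4385, -0.1389, 0.1773]
ee_rot: [0.707, 0.708, -0.0, -0.0]
ft_force: [-0.3, 0.0, -1.5]
grip_width: 0.303
```

>>> send_rows(offset=[[0, 0, 2], [0, 0, 4], [0, 0, 6], [0, 0, 8], [0, 0, 10]], roll=[0, 0, 0, 0, 0])

```text
clock: 27.52
position: [0.44, -0.139, 0.1675]
ee_rot: [0.707, 0.708, -0.0, -0.0]
ft_force: [0.0, -0.6, -2.5]
grip_width: 0.307
```

```bash
python3 - <<'E'
from h import *
X,p=tube(("scene","wrist"),save="t1"); holes(X,p); plan([(.4402,-.1393,.155,90)])
im,d,p=cam("top");holes(cloud(d,p),p)
E
```

```text
scene z-0.050 59 [-0.0005  0.0002] 0.0012
scene z-0.035 52 [ 0.0002 -0.0008] 0.0015
scene z-0.020 62 [0.0004 0.0004] 0.0014
scene z-0.005 57 [0.0007 0.0007] 0.0013
scene z0.010 55 [0.0014 0.0005] 0.0012
lowest 0.0569 rel -0.1106
wrist z-0.050 269 [0.0005 0.0002] 0.0001
wrist z-0.035 334 [0.0006 0.0002] 0.0001
wrist z-0.020 412 [0.0006 0.0002] 0.0001
wrist z-0.005 515 [0.0007 0.0002] 0.0002
wrist z0.010 644 [0.0007 0.0002] 0.0002
lowest 0.0073 rel -0.1598
hole [ 0.443 -0.139] 114 [ 0.4399 -0.1392] 0.001 free [ 0.4399 -0.1384  0.0146]
hole [ 0.441 -0.315] 67 [ 0.4442 -0.3125] 0.0008 free [ 0.4435 -0.3054  0.0098]
at [ 439.7 -139.   167.4] phi 90.06 t 27.62 F [ 0.9  0.1 -0.3] j [-0.37 -0.03  0.58  1.96  0.02  1.21  0.2 ] w 0.307
tilt [-1.1e-03 -3.0e-04 -1.0e+00]
{"offset": [[-0.1, 0.1, 2.5], [-0.1, 0.2, 5.0], [-0.2, 0.3, 7.4], [-0.2, 0.4, 9.9], [-0.3, 0.5, 12.4]], "roll": [0.000, 0.000, 0.001, 0.001, 0.001]}
hole [ 0.443 -0.139] 28 [ 0.4404 -0.1394] 0.0004 free [ 0.4405 -0.1386  0.0145]
```

>>> send_rows(offset=[[-0.2, 0.3, 4], [-0.3, 0.3, 8], [-0.3, 0.3, 12], [-0.3, 0.3, 15], [-0.3, 0.3, 18]], roll=[0, 0, 0, 0, 0])

```text
clock: 28.08
position: [0.4398, -0.1393, 0.1495]
ee_rot: [0.707, 0.707, -0.0, -0.0]
ft_force: [-0.1, -0.5, -0.5]
grip_width: 0.306
```

>>> send_rows(offset=[[0, 0, 2], [0, 0, 4], [0, 0, 6], [0, 0, 8], [0, 0, 10]], roll=[0, 0, 0, 0, 0])

```text
clock: 28.5
position: [0.44, -0.1394, 0.1398]
ee_rot: [0.707, 0.707, 0.0, 0.0]
ft_force: [0.5, 0.6, -1.5]
grip_width: 0.306
```

>>> send_rows(offset=[[0, 0, 6], [0, 0, 12], [0, 0, 18], [0, 0, 24], [0, 0, 30]], roll=[0, 0, 0, 0, 0])

```text
clock: 28.92
position: [0.4398, -0.1393, 0.1092]
ee_rot: [0.707, 0.707, -0.0, -0.0]
ft_force: [0.5, 1.0, -1.8]
grip_width: 0.308
```

>>> send_rows(offset=[[0, 0, 4], [0, 0, 8], [0, 0, 12], [0, 0, 16], [0, 0, 20]], roll=[0, 0, 0, 0, 0])

```text
clock: 29.33
position: [0.4401, -0.1393, 0.0896]
ee_rot: [0.707, 0.707, 0.0, 0.0]
ft_force: [0.5, 0.2, -2.5]
grip_width: 0.308
```

>>> send_rows(offset=[[0, 0, 2], [0, 0, 4], [0, 0, 5], [0, 0, 6], [0, 0, 6.5]], roll=[0, 0, 0, 0, 0])

```text
clock: 29.75
position: [0.4405, -0.1396, 0.085]
ee_rot: [0.707, 0.707, 0.0, 0.0]
ft_force: [-9.3, 1.6, 25.3]
grip_width: 0.306
```

>>> send_rows(offset=[[0, 0, -1], [0, 0, -1], [0, 0, -1], [0, 0, -1], [0, 0, -1]], roll=[0, 0, 0, 0, 0], jaw=0.7)

```text
clock: 30.17
position: [0.4399, -0.1393, 0.0844]
ee_rot: [0.707, 0.707, -0.0, -0.0]
ft_force: [-0.1, 1.5, -0.2]
grip_width: 0.702
```

>>> send_rows(offset=[[0, 0, -15], [0, 0, -35], [0, 0, -55], [0, 0, -75], [0, 0, -95]], roll=[0, 0, 0, 0, 0])

```text
clock: 30.58
position: [0.4398, -0.1394, 0.1804]
ee_rot: [0.707, 0.707, -0.0, -0.0]
ft_force: [0.1, -0.2, -0.9]
grip_width: 0.697
```

```bash
python3 - <<'E'
from h import *
im,d,p=cam("wrist");X=cloud(d,p); caps(X,p,T[1:3]+[(.44,-.139)],); 
q=X[(np.hypot(X[...,0]-.44,X[...,1]+.139)<.012)]; print("tube0 top z",np.nanpercentile(q[:,2],[50,90]))
plan([(.53,-.18,.185,90),(.6135,-.2015,.185,90),(.6135,-.2015,.079,90)])
E
```

```text
cap [ 0.614 -0.201] 117 [ 0.6116 -0.199 ] 0.0007 mean [ 0.6122 -0.1992] z 0.1435
cap none (0.605, -0.26)
cap [ 0.44  -0.139] 113 [ 0.4409 -0.139 ] 0.0006 mean [ 0.4409 -0.1281] z 0.1445
tube0 top z [0.28386291 0.29211447]
at [ 441.6 -139.8  184. ] phi 90.03 t 30.63 F [ 1.8 -0.2  4.2] j [-0.38 -0.05  0.58  1.93  0.03  1.24  0.19] w 0.699
tilt [ 0.0047  0.     -1.    ]
{"offset": [[-8.0, 17.7, -0.2], [-16.1, 35.3, -0.4], [-24.1, 53.0, -0.6], [-32.2, 70.7, -0.8], [-40.2, 88.4, -1.0]], "roll": [0.000, 0.000, 0.000, 0.000, 0.001]}
{"offset": [[-4.3, 16.7, -0.0], [-8.6, 33.4, -0.0], [-12.9, 50.1, -0.0], [-17.2, 66.8, -0.0], [-21.5, 83.5, -0.0]], "roll": [0.000, 0.000, 0.000, 0.000, 0.000]}
{"offset": [[0.0, 0.0, 21.2], [0.0, 0.0, 42.4], [0.0, 0.0, 63.6], [0.0, 0.0, 84.8], [0.0, 0.0, 106.0]], "roll": [0.000, 0.000, 0.000, 0.000, 0.000]}
```

>>> send_rows(offset=[[-8, 18, -1], [-16, 36, -2], [-24, 54, -3], [-32, 72, -4], [-40.6, 90, -5]], roll=[0, 0, 0, 0, 0])

```text
clock: 31.05
position: [0.5309, -0.18, 0.1842]
ee_rot: [0.707, 0.708, 0.0, -0.0]
ft_force: [0.2, 0.7, 0.3]
grip_width: 0.701
```

>>> send_rows(offset=[[-4, 17, 0], [-9, 33, 0], [-13, 50, 0], [-17, 67, 0], [-21.5, 83.5, 0]], roll=[0, 0, 0, 0, 0])

```text
clock: 31.47
position: [0.6144, -0.2012, 0.1838]
ee_rot: [0.707, 0.708, -0.0, -0.0]
ft_force: [0.2, 0.6, 0.9]
grip_width: 0.699
```

>>> send_rows(offset=[[0, 0, 10], [0, 0, 35], [0, 0, 60], [0, 0, 85], [0, 0, 106]], roll=[0, 0, 0, 0, 0])

```text
clock: 31.88
position: [0.6124, -0.2009, 0.076]
ee_rot: [0.707, 0.707, -0.0, -0.001]
ft_force: [0.5, 0.2, -1.2]
grip_width: 0.703
```

>>> send_rows(offset=[[0, 0, 0], [0, 0, 0], [0, 0, 0], [0, 0, 0], [0, 0, 0]], roll=[0, 0, 0, 0, 0], jaw=0)

```text
clock: 32.3
position: [0.6142, -0.2015, 0.0799]
ee_rot: [0.707, 0.707, 0.001, 0.001]
ft_force: [-0.4, 0.5, -1.1]
grip_width: 0.305
```

>>> send_rows(offset=[[0, 0, 0], [0, 0, 0], [0, 0, -5], [0, 0, -12], [0, 0, -20]], roll=[0, 0, 0, 0, 0])

```text
clock: 32.72
position: [0.6134, -0.2013, 0.099]
ee_rot: [0.707, 0.707, -0.0, -0.0]
ft_force: [-0.2, -0.5, -0.7]
grip_width: 0.305
```

>>> send_rows(offset=[[0, 0, -16], [0, 0, -32], [0, 0, -48], [0, 0, -64], [0, 0, -80]], roll=[0, 0, 0, 0, 0])

```text
clock: 33.13
position: [0.6135, -0.2014, 0.1802]
ee_rot: [0.707, 0.707, 0.0, 0.0]
ft_force: [-0.3, 0.1, -1.1]
grip_width: 0.309
```

>>> send_rows(offset=[[0, 0, 0], [0, 0, 0], [0, 0, 0], [0, 0, 0], [0, 0, 0]], roll=[0, 0, 0, 0, 0])

```text
clock: 33.55
position: [0.6131, -0.2011, 0.1775]
ee_rot: [0.707, 0.707, -0.0, -0.001]
ft_force: [0.2, 0.1, -1.2]
grip_width: 0.307
```

```bash
python3 - <<'E'
from h import *
X,p=tube(("scene","wrist")); plan([(.53,-.1833,.18,90),(.4411,-.1833,.18,90),(.4411,-.1833,.165,90)])
E
```

```text
scene z-0.050 67 [-0.001  -0.0003] 0.0008
scene z-0.035 74 [-0.0007  0.0001] 0.001
scene z-0.020 71 [-0.001  -0.0003] 0.0009
scene z-0.005 76 [-0.0011 -0.0002] 0.0008
scene z0.010 66 [-0.0008  0.0002] 0.001
lowest -0.0004 rel -0.1779
wrist z-0.050 269 [0.0006 0.0004] 0.0001
wrist z-0.035 321 [0.0006 0.0004] 0.0001
wrist z-0.020 402 [0.0006 0.0004] 0.0002
wrist z-0.005 496 [0.0007 0.0004] 0.0001
wrist z0.010 648 [0.0007 0.0004] 0.0002
lowest 0.0011 rel -0.1765
at [ 613.2 -201.2  177.8] phi 90.06 t 33.65 F [ 0.2 -0.8 -0.5] j [-0.21  0.44  0.62  1.47 -0.26  1.31  0.43] w 0.312
tilt [-1.e-03  2.e-04 -1.e+00]
{"offset": [[3.6, -16.6, -0.4], [7.2, -33.3, -0.9], [10.8, -49.9, -1.3], [14.4, -66.6, -1.7], [18.0, -83.2, -2.2]], "roll": [0.000, 0.000, 0.001, 0.001, 0.001]}
{"offset": [[-0.0, -17.8, -0.0], [-0.0, -35.6, -0.0], [-0.0, -53.3, -0.0], [-0.0, -71.1, -0.0], [-0.0, -88.9, -0.0]], "roll": [0.000, 0.000, 0.000, 0.000, 0.000]}
{"offset": [[0.0, 0.0, 3.0], [0.0, 0.0, 6.0], [0.0, 0.0, 9.0], [0.0, 0.0, 12.0], [0.0, 0.0, 15.0]], "roll": [0.000, 0.000, 0.000, 0.000, 0.000]}
```

>>> send_rows(offset=[[4, -17, 0], [7, -33, 0], [11, -50, 0], [14, -67, 0], [17.7, -83.2, 0]], roll=[0, 0, 0, 0, 0])

```text
clock: 34.07
position: [0.5293, -0.1836, 0.1781]
ee_rot: [0.707, 0.707, -0.0, -0.0]
ft_force: [-0.2, -0.5, -0.7]
grip_width: 0.304
```

>>> send_rows(offset=[[0, -18, 0], [0, -36, 0], [0, -54, 0], [0, -72, 0], [0, -89, 0]], roll=[0, 0, 0, 0, 0])

```text
clock: 34.48
position: [0.4402, -0.1838, 0.1782]
ee_rot: [0.707, 0.707, -0.0, -0.0]
ft_force: [0.7, 0.1, -0.9]
grip_width: 0.308
```

>>> send_rows(offset=[[0, 0, 3], [0, 0, 6], [0, 0, 9], [0, 0, 12], [0, 0, 13]], roll=[0, 0, 0, 0, 0])

```text
clock: 34.9
position: [0.4415, -0.1836, 0.1647]
ee_rot: [0.707, 0.708, -0.001, -0.0]
ft_force: [0.1, -0.6, -1.3]
grip_width: 0.305
```

```bash
python3 - <<'E'
from h import *
X,p=tube(("wrist",)); holes(X,p); plan([(.4411,-.1835,.165,90)])
E
```

```text
wrist z-0.050 269 [0.0006 0.0004] 0.0002
wrist z-0.035 318 [0.0006 0.0004] 0.0001
wrist z-0.020 396 [0.0006 0.0004] 0.0001
wrist z-0.005 497 [0.0007 0.0004] 0.0002
wrist z0.010 644 [0.0007 0.0004] 0.0002
lowest 0.0079 rel -0.1568
hole [ 0.443 -0.139] 103 [ 0.4401 -0.1389] 0.0006 free [ 0.4401 -0.1386  0.0149]
hole [ 0.443 -0.183] 113 [ 0.4417 -0.1854] 0.001 free [ 0.4417 -0.1853  0.015 ]
at [ 441.4 -183.7  164.7] phi 90.07 t 34.95 F [ 0.3  0.7 -1.5] j [-0.34  0.02  0.65  1.93 -0.01  1.2   0.32] w 0.305
tilt [-1.3e-03 -4.0e-04 -1.0e+00]
{"offset": [[0.0, -0.1, -0.1], [0.1, -0.1, -0.1], [0.1, -0.2, -0.2], [0.1, -0.3, -0.2], [0.2, -0.3, -0.3]], "roll": [0.000, 0.000, 0.001, 0.001, 0.001]}
```

>>> send_rows(offset=[[0, 0, 4], [0, 0, 8], [0, 0, 12], [0, 0, 15], [0, 0, 18]], roll=[0, 0, 0, 0, 0])

```text
clock: 35.37
position: [0.4412, -0.1837, 0.147]
ee_rot: [0.707, 0.707, -0.0, -0.0]
ft_force: [0.3, 0.8, -1.6]
grip_width: 0.311
```

>>> send_rows(offset=[[0, 0, 2], [0, 0, 4], [0, 0, 6], [0, 0, 8], [0, 0, 8]], roll=[0, 0, 0, 0, 0])

```text
clock: 35.78
position: [0.4412, -0.1837, 0.1391]
ee_rot: [0.707, 0.707, -0.0, -0.0]
ft_force: [-0.3, 0.0, -0.2]
grip_width: 0.307
```

>>> send_rows(offset=[[0, 0, 6], [0, 0, 12], [0, 0, 18], [0, 0, 24], [0, 0, 30]], roll=[0, 0, 0, 0, 0])

```text
clock: 36.2
position: [0.4412, -0.1837, 0.1087]
ee_rot: [0.707, 0.707, -0.0, -0.0]
ft_force: [0.3, 0.2, -1.5]
grip_width: 0.31
```

>>> send_rows(offset=[[0, 0, 4], [0, 0, 8], [0, 0, 12], [0, 0, 16], [0, 0, 20]], roll=[0, 0, 0, 0, 0])

```text
clock: 36.62
position: [0.4414, -0.1838, 0.0891]
ee_rot: [0.707, 0.707, 0.0, 0.0]
ft_force: [0.2, 0.6, -0.8]
grip_width: 0.306
```

>>> send_rows(offset=[[0, 0, 2], [0, 0, 3], [0, 0, 4], [0, 0, 5], [0, 0, 5.5]], roll=[0, 0, 0, 0, 0])

```text
clock: 37.03
position: [0.4418, -0.1841, 0.0853]
ee_rot: [0.707, 0.707, 0.0, 0.0]
ft_force: [-6.5, 1.7, 21.6]
grip_width: 0.307
```

Seated. Release and fetch tube 2.

>>> send_rows(offset=[[0, 0, -1], [0, 0, -1], [0, 0, -1], [0, 0, -1], [0, 0, -1]], roll=[0, 0, 0, 0, 0], jaw=0.7)

```text
clock: 37.45
position: [0.4413, -0.1837, 0.0849]
ee_rot: [0.707, 0.707, 0.0, -0.0]
ft_force: [0.1, -0.3, -0.8]
grip_width: 0.7
```

>>> send_rows(offset=[[0, 0, -15], [0, 0, -35], [0, 0, -55], [0, 0, -75], [0, 0, -97]], roll=[0, 0, 0, 0, 0])

```text
clock: 37.87
position: [0.4409, -0.1837, 0.1826]
ee_rot: [0.707, 0.707, -0.0, -0.0]
ft_force: [-0.3, 0.5, 0.1]
grip_width: 0.701
```

>>> send_rows(offset=[[-9, 18, 0], [-18, 36, 0], [-28, 54, 0], [-37, 72, 0], [-46, 89, 0]], roll=[0, 0, 0, 0, 0])

```text
clock: 38.28
position: [0.5314, -0.2299, 0.1817]
ee_rot: [0.707, 0.708, -0.0, -0.0]
ft_force: [-0.1, -0.2, 0.4]
grip_width: 0.697
```

>>> send_rows(offset=[[-6, 15, 0], [-12, 30, 0], [-18, 45, 0], [-24, 60, 0], [-30, 74.5, 0]], roll=[0, 0, 0, 0, 0])

```text
clock: 38.7
position: [0.6057, -0.2596, 0.1814]
ee_rot: [0.707, 0.708, -0.0, -0.0]
ft_force: [0.4, -0.5, 0.2]
grip_width: 0.701
```

>>> send_rows(offset=[[0, 0, 10], [0, 0, 20], [0, 0, 20], [0, 0, 20], [0, 0, 20]], roll=[0, 0, 0, 0, 0])

```text
clock: 39.12
position: [0.6044, -0.2594, 0.1621]
ee_rot: [0.707, 0.707, 0.0, -0.0]
ft_force: [-0.2, 0.1, 0.1]
grip_width: 0.699
```

```bash
python3 - <<'E'
from h import *
im,d,p=cam("wrist");X=cloud(d,p); caps(X,p,T[2:4])
plan([(.6045,-.26,.079,90)])
E
```

```text
cap [ 0.605 -0.26 ] 139 [ 0.605  -0.2579] 0.0002 mean [ 0.6051 -0.2579] z 0.1435
cap [ 0.602 -0.318] 127 [ 0.6021 -0.3153] 0.0003 mean [ 0.6021 -0.3154] z 0.1435
at [ 604.7 -259.4  162.5] phi 90.06 t 39.17 F [0.6 0.7 0.3] j [-0.14  0.49  0.66  1.46 -0.31  1.3   0.55] w 0.702
tilt [ 6.e-04  3.e-04 -1.e+00]
{"offset": [[-0.1, -0.0, 16.7], [-0.2, -0.1, 33.4], [-0.4, -0.1, 50.1], [-0.5, -0.1, 66.8], [-0.6, -0.2, 83.5]], "roll": [0.000, 0.000, 0.001, 0.001, 0.001]}
```

>>> send_rows(offset=[[0, 0, 17], [0.5, 0, 34], [0.5, 0, 50], [0.5, 0, 67], [0.5, 0, 83.5]], roll=[0, 0, 0, 0, 0])

```text
clock: 39.58
position: [0.605, -0.2589, 0.0784]
ee_rot: [0.707, 0.708, 0.0, 0.0]
ft_force: [0.4, -0.0, -0.1]
grip_width: 0.7
```

>>> send_rows(offset=[[0, 0, 0], [0, 0, 0], [0, 0, 0], [0, 0, 0], [0, 0, 0]], roll=[0, 0, 0, 0, 0], jaw=0)

```text
clock: 40.0
position: [0.6056, -0.2594, 0.0799]
ee_rot: [0.707, 0.707, 0.001, 0.001]
ft_force: [-1.2, 0.3, 3.0]
grip_width: 0.309
```

>>> send_rows(offset=[[0, 0, 0], [0, 0, 0], [0, 0, -5], [0, 0, -12], [0, 0, -20]], roll=[0, 0, 0, 0, 0])

```text
clock: 40.42
position: [0.6047, -0.259, 0.0989]
ee_rot: [0.707, 0.707, -0.0, -0.0]
ft_force: [0.7, -0.6, -1.9]
grip_width: 0.306
```

>>> send_rows(offset=[[0, 0, -16], [0, 0, -32], [0, 0, -48], [0, 0, -64], [0, 0, -80]], roll=[0, 0, 0, 0, 0])

```text
clock: 40.83
position: [0.6048, -0.2591, 0.18]
ee_rot: [0.707, 0.707, 0.0, 0.0]
ft_force: [-0.5, 0.6, -1.5]
grip_width: 0.304
```

>>> send_rows(offset=[[0, 0, 0], [0, 0, 0], [0, 0, 0], [0, 0, 0], [0, 0, 0]], roll=[0, 0, 0, 0, 0])

```text
clock: 41.25
position: [0.6045, -0.2588, 0.1775]
ee_rot: [0.707, 0.707, -0.0, -0.001]
ft_force: [0.1, 0.8, -0.8]
grip_width: 0.302
```

```bash
python3 - <<'E'
from h import *
X,p=tube(("scene","wrist")); plan([(.4422,-.2275,.18,90)])
E
```

```text
scene z-0.050 78 [-0.0001  0.0007] 0.0007
scene z-0.035 76 [-0.      0.0012] 0.0006
scene z-0.020 75 [-0.0003  0.0011] 0.0008
scene z-0.005 81 [-0.      0.0005] 0.0008
scene z0.010 72 [-0.0003  0.0008] 0.0006
lowest -0.0005 rel -0.178
wrist z-0.050 274 [0.0003 0.0001] 0.0001
wrist z-0.035 337 [0.0004 0.0001] 0.0001
wrist z-0.020 409 [0.0005 0.0001] 0.0002
wrist z-0.005 518 [0.0005 0.0001] 0.0002
wrist z0.010 651 [0.0006 0.0001] 0.0002
lowest 0.0012 rel -0.1765
at [ 604.6 -259.   177.8] phi 90.06 t 41.35 F [ 0.1  0.5 -1.1] j [-0.14  0.48  0.67  1.44 -0.3   1.33  0.55] w 0.301
tilt [-1.e-03  3.e-04 -1.e+00]
{"offset": [[6.3, -32.5, -0.4], [12.7, -65.0, -0.9], [19.0, -97.4, -1.3], [25.3, -129.9, -1.8], [31.6, -162.4, -2.2]], "roll": [0.000, 0.000, 0.001, 0.001, 0.001]}
```

>>> send_rows(offset=[[6, -16, 0], [12, -32, 0], [19, -48, 0], [25, -64, 0], [31.7, -80, 0]], roll=[0, 0, 0, 0, 0])

```text
clock: 41.77
position: [0.5239, -0.2273, 0.1781]
ee_rot: [0.707, 0.707, -0.0, -0.0]
ft_force: [0.0, -0.1, -0.3]
grip_width: 0.306
```

>>> send_rows(offset=[[0, -17, 0], [0, -34, 0], [0, -51, 0], [0, -68, 0], [0, -82.4, 0]], roll=[0, 0, 0, 0, 0])

```text
clock: 42.18
position: [0.4412, -0.2277, 0.1782]
ee_rot: [0.707, 0.707, 0.0, -0.0]
ft_force: [0.5, -0.3, -1.2]
grip_width: 0.308
```

>>> send_rows(offset=[[0, 0, 3], [0, 0, 6], [0, 0, 9], [0, 0, 12], [0, 0, 13]], roll=[0, 0, 0, 0, 0])

```text
clock: 42.6
position: [0.4427, -0.2274, 0.1647]
ee_rot: [0.707, 0.708, -0.001, -0.0]
ft_force: [0.2, 0.1, -1.0]
grip_width: 0.304
```

>>> send_rows(offset=[[0, 0, 4], [0, 0, 8], [0, 0, 12], [0, 0, 15], [0, 0, 18]], roll=[0, 0, 0, 0, 0])

```text
clock: 43.02
position: [0.4424, -0.2275, 0.147]
ee_rot: [0.707, 0.707, -0.0, -0.0]
ft_force: [-0.1, -0.3, -0.5]
grip_width: 0.31
```

>>> send_rows(offset=[[0, 0, 2], [0, 0, 4], [0, 0, 6], [0, 0, 8], [0, 0, 8]], roll=[0, 0, 0, 0, 0])

```text
clock: 43.43
position: [0.4423, -0.2275, 0.1391]
ee_rot: [0.707, 0.707, -0.0, -0.0]
ft_force: [-0.9, -0.0, -0.7]
grip_width: 0.308
```

>>> send_rows(offset=[[0, 0, 6], [0, 0, 12], [0, 0, 18], [0, 0, 24], [0, 0, 30]], roll=[0, 0, 0, 0, 0])

```text
clock: 43.85
position: [0.4423, -0.2275, 0.1086]
ee_rot: [0.707, 0.707, -0.0, -0.0]
ft_force: [-0.6, 0.4, -2.1]
grip_width: 0.305
```

>>> send_rows(offset=[[0, 0, 4], [0, 0, 8], [0, 0, 12], [0, 0, 16], [0, 0, 20]], roll=[0, 0, 0, 0, 0])

```text
clock: 44.27
position: [0.4425, -0.2276, 0.0891]
ee_rot: [0.707, 0.707, 0.0, 0.0]
ft_force: [0.7, -1.1, -1.4]
grip_width: 0.306
```

>>> send_rows(offset=[[0, 0, 2], [0, 0, 3], [0, 0, 4], [0, 0, 5], [0, 0, 5.5]], roll=[0, 0, 0, 0, 0])

```text
clock: 44.68
position: [0.4429, -0.2281, 0.0857]
ee_rot: [0.707, 0.707, 0.0, 0.0]
ft_force: [-8.0, 3.1, 26.8]
grip_width: 0.304
```

>>> send_rows(offset=[[0, 0, -1], [0, 0, -1], [0, 0, -1], [0, 0, -1], [0, 0, -1]], roll=[0, 0, 0, 0, 0], jaw=0.7)

```text
clock: 45.1
position: [0.4424, -0.2275, 0.0849]
ee_rot: [0.707, 0.708, -0.0, -0.0]
ft_force: [0.2, 1.0, 0.9]
grip_width: 0.7
```

>>> send_rows(offset=[[0, 0, -15], [0, 0, -35], [0, 0, -55], [0, 0, -75], [0, 0, -97]], roll=[0, 0, 0, 0, 0])

```text
clock: 45.52
position: [0.4421, -0.2275, 0.1826]
ee_rot: [0.707, 0.707, -0.0, -0.0]
ft_force: [0.6, 0.0, 0.2]
grip_width: 0.7
```

>>> send_rows(offset=[[-9, 18, 0], [-18, 36, 0], [-26, 54, 0], [-35, 72, 0], [-43, 88, 0]], roll=[0, 0, 0, 0, 0])

```text
clock: 45.93
position: [0.5316, -0.2706, 0.1816]
ee_rot: [0.706, 0.708, -0.0, -0.0]
ft_force: [-0.4, -0.0, -0.8]
grip_width: 0.699
```

>>> send_rows(offset=[[-10, 14, 0], [-20, 29, 0], [-29, 43, 0], [-39, 58, 0], [-47.5, 72, 0]], roll=[0, 0, 0, 0, 0])

```text
clock: 46.35
position: [0.6032, -0.3183, 0.1814]
ee_rot: [0.707, 0.708, -0.0, -0.0]
ft_force: [0.5, 0.4, 0.9]
grip_width: 0.698
```

>>> send_rows(offset=[[0, 0, 10], [0, 0, 20], [0, 0, 20], [0, 0, 20], [0, 0, 20]], roll=[0, 0, 0, 0, 0])

```text
clock: 46.77
position: [0.6022, -0.3175, 0.1622]
ee_rot: [0.707, 0.707, 0.0, -0.0]
ft_force: [0.3, 0.2, 0.9]
grip_width: 0.702
```

```bash
python3 - <<'E'
from h import *
im,d,p=cam("wrist");X=cloud(d,p); caps(X,p,T[3:5])
plan([(.602,-.3175,.079,90)])
E
```

```text
cap [ 0.602 -0.318] 138 [ 0.6021 -0.3162] 0.0002 mean [ 0.6021 -0.3162] z 0.1436
cap [ 0.588 -0.372] 130 [ 0.5868 -0.3704] 0.0004 mean [ 0.5868 -0.3706] z 0.1436
at [ 602.5 -317.6  162.6] phi 90.07 t 46.82 F [ 0.5 -0.6  0.3] j [-0.05  0.56  0.7   1.39 -0.36  1.32  0.66] w 0.702
tilt [ 7.e-04  2.e-04 -1.e+00]
{"offset": [[0.0, -0.1, 16.7], [0.1, -0.2, 33.4], [0.1, -0.3, 50.1], [0.1, -0.4, 66.9], [0.1, -0.5, 83.6]], "roll": [0.000, 0.000, 0.001, 0.001, 0.001]}
```

>>> send_rows(offset=[[0, 0, 17], [0.3, 0, 34], [0.3, 0, 50], [0.3, 0, 67], [0.3, 0, 83.5]], roll=[0, 0, 0, 0, 0])

```text
clock: 47.23
position: [0.6028, -0.3174, 0.0785]
ee_rot: [0.707, 0.708, 0.0, 0.0]
ft_force: [0.3, 0.2, -0.7]
grip_width: 0.701
```

>>> send_rows(offset=[[0, 0, 0], [0, 0, 0], [0, 0, 0], [0, 0, 0], [0, 0, 0]], roll=[0, 0, 0, 0, 0], jaw=0)

```text
clock: 47.65
position: [0.6032, -0.318, 0.0799]
ee_rot: [0.707, 0.707, 0.0, 0.001]
ft_force: [-0.1, 0.4, 2.5]
grip_width: 0.306
```

>>> send_rows(offset=[[0, 0, 0], [0, 0, 0], [0, 0, -5], [0, 0, -12], [0, 0, -20]], roll=[0, 0, 0, 0, 0])

```text
clock: 48.07
position: [0.6023, -0.3174, 0.0988]
ee_rot: [0.707, 0.707, -0.0, -0.0]
ft_force: [-0.5, 0.7, -1.4]
grip_width: 0.303
```

>>> send_rows(offset=[[0, 0, -16], [0, 0, -32], [0, 0, -48], [0, 0, -64], [0, 0, -80]], roll=[0, 0, 0, 0, 0])

```text
clock: 48.48
position: [0.6025, -0.3176, 0.1801]
ee_rot: [0.707, 0.707, 0.0, 0.0]
ft_force: [0.4, 0.7, -1.2]
grip_width: 0.309
```

>>> send_rows(offset=[[0, 0, 0], [0, 0, 0], [0, 0, 0], [0, 0, 0], [0, 0, 0]], roll=[0, 0, 0, 0, 0])

```text
clock: 48.9
position: [0.6022, -0.3173, 0.1775]
ee_rot: [0.707, 0.707, -0.0, -0.001]
ft_force: [0.1, -0.8, -0.7]
grip_width: 0.309
```

```bash
python3 - <<'E'
from h import *
X,p=tube(("wrist",)); plan([(.4433,-.2713,.178,90)])
E
```

```text
wrist z-0.050 274 [0.     0.0002] 0.0001
wrist z-0.035 330 [0.0001 0.0002] 0.0002
wrist z-0.020 403 [0.0002 0.0002] 0.0001
wrist z-0.005 505 [0.0004 0.0002] 0.0002
wrist z0.010 659 [0.0005 0.0002] 0.0002
lowest 0.001 rel -0.1764
at [ 602.2 -317.4  177.6] phi 90.05 t 48.95 F [-0.5 -0.3 -1.1] j [-0.05  0.55  0.7   1.37 -0.35  1.35  0.65] w 0.302
tilt [-1.3e-03  6.0e-04 -1.0e+00]
{"offset": [[9.2, -31.8, -0.1], [18.5, -63.5, -0.2], [27.7, -95.3, -0.2], [37.0, -127.1, -0.3], [46.2, -158.9, -0.4]], "roll": [0.000, 0.000, 0.001, 0.001, 0.001]}
```

>>> send_rows(offset=[[9, -16, 0], [18, -32, 0], [28, -48, 0], [37, -64, 0], [46, -79, 0]], roll=[0, 0, 0, 0, 0])

```text
clock: 49.37
position: [0.5224, -0.2712, 0.1779]
ee_rot: [0.707, 0.707, -0.0, -0.0]
ft_force: [0.4, -0.2, -1.1]
grip_width: 0.311
```

>>> send_rows(offset=[[0, -16, 0], [0, -32, 0], [0, -48, 0], [0, -64, 0], [0, -79.5, 0]], roll=[0, 0, 0, 0, 0])

```text
clock: 49.78
position: [0.443, -0.2717, 0.1781]
ee_rot: [0.707, 0.707, -0.0, -0.0]
ft_force: [1.3, 0.3, -0.6]
grip_width: 0.307
```

>>> send_rows(offset=[[0, 0, 3], [0, 0, 6], [0, 0, 9], [0, 0, 12], [0, 0, 13]], roll=[0, 0, 0, 0, 0])

```text
clock: 50.2
position: [0.4442, -0.2715, 0.1647]
ee_rot: [0.707, 0.708, -0.0, -0.0]
ft_force: [-0.8, 0.5, -2.1]
grip_width: 0.306
```

>>> send_rows(offset=[[0, 0, 4], [0, 0, 8], [0, 0, 12], [0, 0, 15], [0, 0, 18]], roll=[0, 0, 0, 0, 0])

```text
clock: 50.62
position: [0.4439, -0.2717, 0.147]
ee_rot: [0.707, 0.707, -0.0, -0.0]
ft_force: [-0.2, -0.8, -1.9]
grip_width: 0.306
```

>>> send_rows(offset=[[0, 0, 2], [0, 0, 4], [0, 0, 6], [0, 0, 8], [0, 0, 8]], roll=[0, 0, 0, 0, 0])

```text
clock: 51.03
position: [0.4439, -0.2716, 0.1391]
ee_rot: [0.707, 0.707, -0.0, -0.0]
ft_force: [0.1, -0.7, -1.7]
grip_width: 0.303
```

>>> send_rows(offset=[[0, 0, 6], [0, 0, 12], [0, 0, 18], [0, 0, 24], [0, 0, 30]], roll=[0, 0, 0, 0, 0])

```text
clock: 51.45
position: [0.4438, -0.2716, 0.1086]
ee_rot: [0.707, 0.707, -0.0, -0.0]
ft_force: [-0.1, 0.1, -1.4]
grip_width: 0.305
```

>>> send_rows(offset=[[0, 0, 4], [0, 0, 8], [0, 0, 12], [0, 0, 16], [0, 0, 20]], roll=[0, 0, 0, 0, 0])

```text
clock: 51.87
position: [0.4441, -0.2718, 0.0892]
ee_rot: [0.707, 0.707, 0.0, 0.0]
ft_force: [-0.0, -1.0, -0.8]
grip_width: 0.302
```

>>> send_rows(offset=[[0, 0, 2], [0, 0, 3], [0, 0, 4], [0, 0, 5], [0, 0, 5.5]], roll=[0, 0, 0, 0, 0])

```text
clock: 52.28
position: [0.4444, -0.2724, 0.0857]
ee_rot: [0.707, 0.707, 0.0, 0.0]
ft_force: [-8.2, 3.3, 25.0]
grip_width: 0.303
```

>>> send_rows(offset=[[0, 0, -1], [0, 0, -1], [0, 0, -1], [0, 0, -1], [0, 0, -1]], roll=[0, 0, 0, 0, 0], jaw=0.7)

```text
clock: 52.7
position: [0.444, -0.2717, 0.0849]
ee_rot: [0.707, 0.707, 0.0, -0.0]
ft_force: [-0.1, -0.5, 0.4]
grip_width: 0.699
```

>>> send_rows(offset=[[0, 0, -15], [0, 0, -35], [0, 0, -55], [0, 0, -75], [0, 0, -97]], roll=[0, 0, 0, 0, 0])

```text
clock: 53.12
position: [0.4436, -0.2716, 0.1826]
ee_rot: [0.707, 0.707, -0.0, -0.0]
ft_force: [-0.1, 0.9, 0.1]
grip_width: 0.7
```

>>> send_rows(offset=[[-12, 17, 0], [-24, 34, 0], [-36, 52, 0], [-47, 69, 0], [-58, 86, 0]], roll=[0, 0, 0, 0, 0])

```text
clock: 53.53
position: [0.531, -0.33, 0.1816]
ee_rot: [0.707, 0.708, 0.0, -0.0]
ft_force: [-0.1, -0.6, 0.3]
grip_width: 0.7
```

>>> send_rows(offset=[[-8, 11, 0], [-17, 23, 0], [-25, 34, 0], [-34, 46, 0], [-42, 57, 0]], roll=[0, 0, 0, 0, 0])

```text
clock: 53.95
position: [0.5877, -0.3719, 0.1814]
ee_rot: [0.707, 0.708, -0.0, -0.0]
ft_force: [0.8, 0.2, 0.0]
grip_width: 0.698
```

>>> send_rows(offset=[[0, 0, 10], [0, 0, 20], [0, 0, 20], [0, 0, 20], [0, 0, 20]], roll=[0, 0, 0, 0, 0])

```text
clock: 54.37
position: [0.5868, -0.3712, 0.1621]
ee_rot: [0.707, 0.708, 0.0, -0.0]
ft_force: [-1.1, -0.4, -0.2]
grip_width: 0.704
```

```bash
python3 - <<'E'
from h import *
im,d,p=cam("wrist");X=cloud(d,p); caps(X,p,T[4:5])
plan([(.587,-.3718,.079,90)])
E
```

```text
cap [ 0.588 -0.372] 139 [ 0.5867 -0.3714] 0.0002 mean [ 0.5867 -0.3714] z 0.1436
at [ 587.  -371.3  162.5] phi 90.07 t 54.42 F [ 0.5 -0.6  0.3] j [ 0.02  0.6   0.73  1.35 -0.39  1.34  0.75] w 0.701
tilt [ 5.e-04  2.e-04 -1.e+00]
{"offset": [[-0.1, 0.0, 16.7], [-0.2, 0.0, 33.4], [-0.3, 0.0, 50.1], [-0.4, 0.0, 66.8], [-0.5, 0.0, 83.5]], "roll": [0.000, 0.000, 0.001, 0.001, 0.001]}
```

>>> send_rows(offset=[[0, 0, 17], [-0.3, 0, 34], [-0.3, 0, 50], [-0.3, 0, 67], [-0.3, 0, 83.5]], roll=[0, 0, 0, 0, 0])

```text
clock: 54.83
position: [0.5873, -0.3717, 0.0784]
ee_rot: [0.707, 0.708, 0.0, 0.0]
ft_force: [0.2, 0.6, 0.2]
grip_width: 0.7
```

>>> send_rows(offset=[[0, 0, 0], [0, 0, 0], [0, 0, 0], [0, 0, 0], [0, 0, 0]], roll=[0, 0, 0, 0, 0], jaw=0)

```text
clock: 55.25
position: [0.5876, -0.3723, 0.0799]
ee_rot: [0.707, 0.707, 0.0, 0.001]
ft_force: [0.5, -0.3, 3.3]
grip_width: 0.309
```

>>> send_rows(offset=[[0, 0, 0], [0, 0, 0], [0, 0, -5], [0, 0, -12], [0, 0, -20]], roll=[0, 0, 0, 0, 0])

```text
clock: 55.67
position: [0.5869, -0.3718, 0.0988]
ee_rot: [0.707, 0.707, -0.0, -0.0]
ft_force: [-0.2, -0.5, -1.3]
grip_width: 0.308
```

>>> send_rows(offset=[[0, 0, -16], [0, 0, -32], [0, 0, -48], [0, 0, -64], [0, 0, -80]], roll=[0, 0, 0, 0, 0])

```text
clock: 56.08
position: [0.587, -0.372, 0.18]
ee_rot: [0.707, 0.707, 0.0, 0.0]
ft_force: [0.4, -1.3, -0.8]
grip_width: 0.308
```

>>> send_rows(offset=[[0, 0, 0], [0, 0, 0], [0, 0, 0], [0, 0, 0], [0, 0, 0]], roll=[0, 0, 0, 0, 0])

```text
clock: 56.5
position: [0.5868, -0.3716, 0.1774]
ee_rot: [0.707, 0.707, -0.0, -0.001]
ft_force: [-0.3, -1.3, -0.9]
grip_width: 0.304
```

```bash
python3 - <<'E'
from h import *
X,p=tube(("wrist",)); plan([(.4446,-.3155,.178,90)])
E
```

```text
wrist z-0.050 263 [ 0.0001 -0.0006] 0.0001
wrist z-0.035 325 [ 0.0002 -0.0006] 0.0001
wrist z-0.020 412 [ 0.0003 -0.0006] 0.0002
wrist z-0.005 510 [ 0.0005 -0.0006] 0.0002
wrist z0.010 658 [ 0.0006 -0.0006] 0.0002
lowest 0.0011 rel -0.1763
at [ 586.8 -371.6  177.6] phi 90.06 t 56.55 F [ 0.1  0.7 -0.4] j [ 0.03  0.59  0.73  1.32 -0.39  1.37  0.75] w 0.308
tilt [-1.2e-03  7.0e-04 -1.0e+00]
{"offset": [[11.3, -28.4, -0.1], [22.5, -56.9, -0.2], [33.8, -85.3, -0.3], [45.0, -113.7, -0.4], [56.3, -142.2, -0.4]], "roll": [0.000, 0.000, 0.001, 0.001, 0.001]}
```

>>> send_rows(offset=[[11, -14, 0], [23, -28, 0], [34, -42, 0], [46, -56, 0], [56.9, -70, 0]], roll=[0, 0, 0, 0, 0])

```text
clock: 56.97
position: [0.5162, -0.3143, 0.1779]
ee_rot: [0.707, 0.708, -0.0, -0.0]
ft_force: [1.0, 0.3, -0.6]
grip_width: 0.306
```

>>> send_rows(offset=[[0, -15, 0], [0, -30, 0], [0, -45, 0], [0, -60, 0], [0, -72, 0]], roll=[0, 0, 0, 0, 0])

```text
clock: 57.38
position: [0.4437, -0.3152, 0.1782]
ee_rot: [0.707, 0.707, 0.0, -0.0]
ft_force: [-1.0, 0.2, -0.5]
grip_width: 0.302
```

>>> send_rows(offset=[[0, 0, 3], [0, 0, 6], [0, 0, 9], [0, 0, 12], [0, 0, 13]], roll=[0, 0, 0, 0, 0])

```text
clock: 57.8
position: [0.4453, -0.3148, 0.1646]
ee_rot: [0.707, 0.708, -0.0, -0.0]
ft_force: [0.2, 0.2, -0.1]
grip_width: 0.306
```

>>> send_rows(offset=[[0, 0, 4], [0, 0, 8], [0, 0, 12], [0, 0, 15], [0, 0, 18]], roll=[0, 0, 0, 0, 0])

```text
clock: 58.22
position: [0.445, -0.3151, 0.147]
ee_rot: [0.707, 0.707, -0.0, -0.0]
ft_force: [-0.8, 1.0, -1.2]
grip_width: 0.307
```

>>> send_rows(offset=[[0, 0, 2], [0, 0, 4], [0, 0, 6], [0, 0, 8], [0, 0, 8]], roll=[0, 0, 0, 0, 0])

```text
clock: 58.63
position: [0.4449, -0.315, 0.1391]
ee_rot: [0.707, 0.707, -0.0, -0.0]
ft_force: [-0.0, 0.4, -0.4]
grip_width: 0.301
```

>>> send_rows(offset=[[0, 0, 6], [0, 0, 12], [0, 0, 18], [0, 0, 24], [0, 0, 30]], roll=[0, 0, 0, 0, 0])

```text
clock: 59.05
position: [0.4449, -0.3151, 0.1086]
ee_rot: [0.707, 0.707, -0.0, -0.0]
ft_force: [0.6, -0.6, -0.9]
grip_width: 0.306
```

>>> send_rows(offset=[[0, 0, 4], [0, 0, 8], [0, 0, 12], [0, 0, 16], [0, 0, 20]], roll=[0, 0, 0, 0, 0])

```text
clock: 59.47
position: [0.4451, -0.3152, 0.0892]
ee_rot: [0.707, 0.707, 0.0, 0.0]
ft_force: [-0.3, -0.2, -0.4]
grip_width: 0.31
```

>>> send_rows(offset=[[0, 0, 2], [0, 0, 3], [0, 0, 4], [0, 0, 5], [0, 0, 5.5]], roll=[0, 0, 0, 0, 0])

```text
clock: 59.88
position: [0.4454, -0.3158, 0.0857]
ee_rot: [0.707, 0.707, 0.0, 0.0]
ft_force: [-6.6, 3.3, 23.0]
grip_width: 0.311
```

>>> send_rows(offset=[[0, 0, -1], [0, 0, -1], [0, 0, -1], [0, 0, -1], [0, 0, -1]], roll=[0, 0, 0, 0, 0], jaw=0.7)

```text
clock: 60.3
position: [0.445, -0.3151, 0.0848]
ee_rot: [0.707, 0.708, -0.0, -0.0]
ft_force: [0.7, -0.7, 0.0]
grip_width: 0.701
```

>>> send_rows(offset=[[0, 0, -20], [0, 0, -50], [0, 0, -80], [0, 0, -110], [0, 0, -140]], roll=[0, 0, 0, 0, 0])

```text
clock: 60.72
position: [0.4447, -0.3151, 0.2263]
ee_rot: [0.707, 0.707, 0.0, -0.0]
ft_force: [0.5, -0.0, 0.5]
grip_width: 0.701
```

>>> send_rows(offset=[[15, 5, 0], [35, 12, 0], [55, 19, 0], [75, 26, 0], [95, 35, 0]], roll=[0, 0, 0, 0, 0])

```text
clock: 61.13
position: [0.4799, -0.2193, 0.225]
ee_rot: [0.707, 0.707, 0.0, -0.0]
ft_force: [0.1, -0.5, -0.6]
grip_width: 0.702
```

```bash
python3 - <<'E'
from h import *
plan([])
im,d,p=cam("scene"); cv2.imwrite("pics/f.png",im); X=cloud(d,p)
hs=[(.44+.0011*k,-.1393-.044*k) for k in range(5)]
caps(X,p,hs,z=.15)
im,d,p=cam("wrist"); cv2.imwrite("pics/fw.png",im); print("wrist"); caps(cloud(d,p),p,hs,z=.15)
# pf handle
for y in np.arange(.13,.22,.015):
    q=X[(abs(X[...,1]-y)<.0075)&(X[...,2]>.141)&(X[...,2]<.152)&(abs(X[...,0]-.595)<.03)]
    if len(q)>4: print(round(y,3),len(q),q[:,0].mean().round(4),np.median(q[:,2]).round(4))
E
```

```text
at [ 479.9 -219.3  225. ] phi 90.03 t 61.13 F [ 0.1 -0.5 -0.6] j [-0.35  0.11  0.76  1.73 -0.08  1.33  0.42] w 0.702
tilt [ 2.e-04  4.e-04 -1.e+00]
cap [ 0.44  -0.139] 29 [ 0.446  -0.1416] 0.0017 mean [ 0.4435 -0.1409] z 0.1482
cap [ 0.441 -0.183] 28 [ 0.4476 -0.1848] 0.0008 mean [ 0.446  -0.1841] z 0.1486
cap [ 0.442 -0.227] 27 [ 0.4478 -0.2289] 0.0011 mean [ 0.4452 -0.2285] z 0.1481
cap [ 0.443 -0.271] 34 [ 0.4485 -0.2725] 0.0015 mean [ 0.4461 -0.2723] z 0.1478
cap [ 0.444 -0.315] 30 [ 0.4498 -0.3173] 0.0014 mean [ 0.448  -0.3168] z 0.1482
wrist
cap [ 0.44  -0.139] 122 [ 0.4412 -0.1389] 0.0003 mean [ 0.4411 -0.1387] z 0.1495
cap [ 0.441 -0.183] 116 [ 0.4423 -0.1827] 0.0002 mean [ 0.4423 -0.1826] z 0.1495
cap [ 0.442 -0.227] 105 [ 0.4433 -0.2267] 0.0002 mean [ 0.4432 -0.2267] z 0.1496
cap [ 0.443 -0.271] 102 [ 0.4444 -0.2699] 0.0003 mean [ 0.4444 -0.27  ] z 0.1495
cap [ 0.444 -0.315] 98 [ 0.4447 -0.3135] 0.0003 mean [ 0.4447 -0.3137] z 0.1496
0.13 24 0.5916 0.1432
0.145 39 0.5914 0.1437
0.16 33 0.5908 0.1436
0.175 37 0.5909 0.1443
0.19 36 0.5899 0.1444
0.205 32 0.5887 0.1436
```

View pics/f.png

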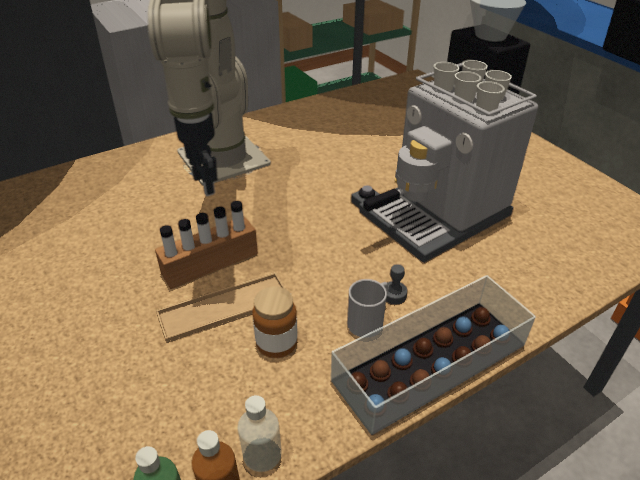

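```bash
python3 - <<'E'
from h import *
im,d,p=cam("top"); X=cloud(d,p)
q=X[(X[...,2]>.138)&(X[...,2]<.152)&(abs(X[...,0]-.592)<.03)&(X[...,1]>.125)&(X[...,1]<.225)]
print(len(q)); c=q[:,:2].mean(0); v=np.linalg.svd(q[:,:2]-c)[2][0]; print(c.round(4),np.degrees(np.arctan2(v[1],v[0])).round(2),np.median(q[:,2]))
print("handle pred straight:",(np.array([.5803,.2924])-(.2924-c[1])*np.array([-.075,1])).round(4))
manip.hand_in()
E
```

```text
534
[0.5872 0.177 ] -87.43 0.1456407995669375
handle pred straight: [0.589 0.177]
the job is handed in; nothing more can be done
```

The job is handed in at about 61 s on the clock; the hand-in reports no verdict.

- **Portafilter:** It was pushed up with the handle front-left, turned about 50° anticlockwise to the stop (sideways force rose to about 11 N), lowered onto the ledges and let go. It still hung level at the end, with the top of its handle 146 mm above the counter (147 expected).
- **Rinse button:** It was pressed after locking, until it stopped moving at 23 N. I first expected contact about 20 mm too high: the real fingertips sit about 21 mm behind the reported TCP.
- **Tubes:** All five are in the rack, one to a hole. Each was pushed down until it met 22 to 27 N, and the tops read 149.5 mm (150 when fully down).
- **Jug, tamper and jar:** Not touched. They look unmoved in the last picture, which I did not check by measurement.

**Check that disagreed:** the cameras differ on the locked handle's direction. They put the handle's line at about 92.2° (scene), 92.6° (top) and 96.2° (wrist), against 94.3° measured for the machine. I take this as camera error of about ±2°, since the handle was turned against its stop and its position in the top view is within 2 mm of straight.

I viewed 12 pictures.

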